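Load the head tube and bottom bracket posts of a frame jig

TASK

Load the two posts of the bicycle frame jig. On the tall thin pin of the head tube post stack the large cone (nose up), then the head tube (wide end down) over it, then the small cone (nose down) into the top of the tube; on the stubby bottom bracket post put the bottom bracket shell, then the cap with its spigot in the shell's upper end. Lower every piece until it sits fully home, square and upright instead of letting it drop, and leave the two small plates and the magnet where they lie.

Things in the scene. Friction and masses are not known exactly. Their poses are not given: they have to be found in the camera images.
- head_post: Head tube post, fixed: square dark base 100 x 100 x 12 mm, round pedestal 44 mm wide (54 at its foot), its flat top at z = 30 mm, and a thin upright pin, 14 mm in diameter, up to z = 146 mm (last 12 mm taper to 5 mm). Origin: centre of the base's underside; z up. The fixed frame tubes lying near both posts are up to 71 mm high; fingers closing along world x find room at every part and post.
- bb_post: Bottom bracket post, fixed: round dark base 104 mm in diameter, 12 mm thick, round pedestal 48 mm wide (58 at its foot), its flat top at z = 30 mm, and on it a stubby plug 31 mm in diameter, narrowing to 20 mm at its top at z = 54 mm. Origin: centre of the base's underside; z up. Finished stacks stand 126 mm tall here, 154 mm on the head tube post.
- large_cone: Large cone, aluminium, 36 mm tall, 18 mm bore right through; it stands nose up, as used. At the bottom a knurled flange 60 mm in diameter, 16 mm thick (grip here); above its flat shoulder a nose 48 mm in diameter narrowing to 38 mm. 0.17 kg. Origin: centre of the underside; z up. Seated on the head post's pedestal its origin is at z = 30 mm.
- head_tube: Head tube, bare steel, open at both ends, 90 mm long, standing wide end down, as used: outside 56 mm (bore 50) over the lowest 20 mm, tapering to outside 46 mm (bore 40) from 52 mm up to the top (grip here). 0.26 kg. Origin: centre of the lower, wide end; z up. Seated over the large cone's nose, on its shoulder, its origin is at z = 46 mm.
- small_cone: Small cone, aluminium, 38 mm tall, 18 mm bore right through; it stands nose down, as used: from above a plain disc with a hole. Nose 20 mm long, 32 mm in diameter at its foot, 38 mm above; then a knurled flange 50 mm in diameter, 18 mm thick (grip here). 0.13 kg. Origin: centre of the nose's underside; z up. Seated, its flange lies on the head tube's end: origin at z = 116 mm.
- bb_shell: Bottom bracket shell, bare steel: a short straight tube standing on end, 68 mm long, 40 mm outside (grip across it), 34 mm bore, open and threaded at both ends; either end may be down. 0.19 kg. Origin: halfway up its axis; z along the axis. Seated over the plug, on the post's pedestal, its origin is at z = 64 mm, its upper end at 98 mm.
- bb_cap: Bottom bracket cap, dark steel, no hole, 42 mm tall, standing on its spigot: spigot 14 mm long, 26 mm in diameter at its foot, 30 mm above; disc 54 mm in diameter, 10 mm thick; on top a hexagonal boss 27 mm across flats (31 across corners), 18 mm high (grip here). 0.17 kg. Origin: centre of the spigot's foot; z up; x square to two flats. Seated, its disc lies on the shell: origin at z = 84 mm.
- dropout_plate_near: Bystander: small flat milled plate, 44 x 80 x 8 mm, lying loose near the front edge; leave it alone. Origin: centre of its underside; its length runs along its y.
- dropout_plate_far: Bystander: another small flat milled plate, 44 x 80 x 8 mm, lying loose behind the work; leave it alone. Origin: centre of its underside; its length runs along its y.
- welding_magnet: Bystander: flat arrow-shaped welding magnet, 50 x 100 x 16 mm, lying loose behind the work on the right; leave it alone. Origin: centre of its underside; its length runs along its y.

How it is judged:
By the outcome, as a careful person would: the job done as asked, in the order asked, and still so for the second after the job is handed in, with the robot touching nothing.
It also fails if it takes over 136 s, if anything falls off the work surface, if the arm or the gripper's body presses on something with over 40 N, if the wrist force passes 120 N, or if a joint passes its speed limit or range.

ROBOT

A 6-joint arm with a two-finger parallel gripper is mounted at the origin on a cart in front of the work surface, level with it; the furniture and walls round the work are solid. World frame = base frame: x ahead of the robot, y to its left, z up, the work surface at z = 0. Lengths are in m, angles in rad, forces in N, time in s.
With the tool pointing down it reaches from about 0.35 to 0.975 m from the base axis. Payload 4.9 kg.
Tool frame: the origin (TCP) lies at the very end of the fingers, on their centre line; the grasp point (between the pads) lies 19 mm behind it; z points along the fingers, y is the direction in which the jaws open and shut (so a half turn about z gives the same grasp; the last joint's range is limited). The gripper opens to 85 mm and grips with 20 to 120 N. Pads are 22 mm wide; open, the fingers measure 114 mm over their backs; the gripper's body (76 mm by 85 mm) begins 54 mm behind the grasp point. The pads swing forward as they close: fully open they stand 13 mm farther back than shut.
Start: joints at [-1.398, 0.053, 1.613, -0, 1.476, -0.119], TCP at [0.18, -0.599, 0.231] pointing down, gripper open.
Joint ranges: [-3.01, 3.01], [-1.01, 2.22], [0.06, 2.58], [-1.02, 4.17], [0.09, 2.62], [-3.14, 3.14]. Speed limits (rad/s): [2.57, 2.57, 3.14, 3.14, 3.14, 3.14].

INTERFACE

Orientations are given as a unit quaternion [w, x, y, z].
In Python, from plant import monitor, eyes, manip gives the robot as it stands.
- The arm moves only by the tool step_arm, never from a script. Its argument "motion" is a list of rows, each a list of 7 numbers: the shift along the world's x, y, z scaled (see below), then the turn, a rotation vector about the world's x, y, z scaled (see below), then the closure in counts, from 0 (fully open) to 255 (shut). In form: [[x, y, z, ax, ay, az, grip], ...]. A call has 1 to 10 rows; each row is the pose to reach, as a shift and turn from the pose commanded when the call began; what a row does not reach only later rows make up. The controller multiplies each number of a shift by 0.5 m and each number of a turn by 1.5 rad. A row lasts 1/10 s, in which the tool goes at most 50 mm and 8.59 degrees, less where a joint would pass 70% of its speed; a pose out of reach is approached as far as the arm can. A call with a number of a shift or a turn outside -1 to 1 is refused whole. A call with a gripper value outside its range is refused whole. The fingers move at their own pace and stop on an object; the grip force is fixed at half the most. Time passes only in rows, so rows that repeat a pose let the fingers close. It gives the time, the measured TCP pose, the force and the opening at its end, in the units of the state.
- monitor.state(): the state, without advancing time (a new reading comes with each control period).
- eyes.grab_frame(name): name is "side" or "top" or "wrist"; returns a dict with "pixels" (480x640x3 uint8, red, green, blue), "mtx" (3x3 intrinsics, pixels), "dist" ([k1, k2, p1, p2, k3] as OpenCV has them; the pictures are not rectified), "rvec" (rotation vector, rad) and "tvec" (3), from world to camera coordinates, as OpenCV has them; the wrist camera has in their place "hand_eye" (4x4, takes a point from camera to tool coordinates, whose origin is the TCP and whose axes are the flange's). Camera axes: x right, y down, z forward; pixel columns grow to the right and rows downward; lengths in m; the calibration is good to about 2 mm. A picture is of the moment at which its call begins: read the wrist's pose just before it. There is no depth.
- manip.job_done(): hands the job in, once; it reports no verdict.
Trained networks look in the newest picture that a camera, given by its name, has taken for a name from the list of things; names that differ only in an ending like _2 or _b are one class to them, and where a whole thing is asked for, a point or a joint stands for the part that bears it (a point fixed in the world has none). Each returns a list of dicts, best first, with "p" (0 to 1); they miss things now and then, are a little off and sometimes report something else, mostly with a low value. They report only what shows in the picture. A call takes as long as a camera call.
- eyes.look_for(name, camera): "box" ([centre column, centre row, width, height] in pixels, round what is visible of it).
- eyes.pinpoint(name, camera): "uv" ([column, row] in pixels: a listed point, or the origin of a listed thing).
The state is a dict: "time": time; "joint_pos": joint angles; "joint_vel": joint speeds; "joint_efforts": joint torques, N m; "tool_pos": TCP position; "tool_rot": TCP orientation; "contact_force": force on the tool from outside, world axes, zero at the start; "ft_torque": the same for the moment, N m; "gripper_width": opening from 0.0 (shut) to 1.0 (fully open).
Only numpy, scipy, OpenCV 4.12 (cv2) and the standard library are available. Lean on these libraries where they do the work, as an engineer would, in place of code of your own. Each camera call takes 0.05 s, during which the arm holds its last target.

## Working session

There is one attempt and no reset: what is moved stays moved. The work goes in short steps, Python scripts to look and compute and a tool call to move; the robot and the scene stay as the last step left them, time stands still between calls to the robot, and variables do not carry over. Pictures are saved under pics/ and viewed, and the job is handed in when it is done.

Besides the shell and the picture viewer there is one more tool, called after "Request:" in YAML: its name, and indented under it one key for each argument. step_arm: Moves the arm, as the interface text tells. Its arguments: {"type":"object","properties":{"motion":{"type":"array","items":{"type":"array","items":{"type":"number"}}}},"required":["motion"]}

```bash
mkdir -p pics; ls; python3 - <<'E'
from plant import monitor, eyes, manip
import cv2,json
print(monitor.state())
for c in ["side","top","wrist"]:
    f=eyes.grab_frame(c)
    cv2.imwrite(f"pics/{c}0.png",f["pixels"][:,:,::-1])
    print(c,{k:(v.tolist() if hasattr(v,'tolist') else v) for k,v in f.items() if k!="pixels"})
E
```

```text
pics
{'time': 0.0, 'joint_pos': array([-1.39798119e+00,  5.33836189e-02,  1.61431662e+00,  1.02874867e-05,
        1.47601376e+00, -1.18953384e-01]), 'joint_vel': array([-0.00065651, -0.00021293, -0.00034976,  0.00010961,  0.00025655,
        0.00109288]), 'joint_efforts': array([-1.05766325e-03, -3.93688846e+01, -3.70176244e+01, -1.62584120e-04,
        7.06349572e-03, -1.86093146e-06]), 'tool_pos': array([ 0.17969987, -0.59794462,  0.23003293]), 'tool_rot': array([-1.06042758e-03,  9.89377265e-01,  1.45366783e-01, -2.34431541e-05]), 'contact_force': array([-0.19786172, -0.41833041, -0.03476287]), 'ft_torque': array([ 0.06281884, -0.00625036,  0.02194653]), 'gripper_width': 1.0037569474922747}
side {'mtx': [[544.9401319306469, 0.0, 312.73138416820706], [0.0, 544.9401319306469, 240.2560340313189], [0.0, 0.0, 1.0]], 'dist': [0.03798917570103704, 0.0, 0.0, 0.0, 0.0], 'rvec': [0.5574994688715297, -2.5293269344394624, 1.4053876373614722], 'tvec': [0.4550259161044945, 0.2682514833896594, 0.7687513430895244]}
top {'mtx': [[568.1687475806345, 0.0, 312.8815171788392], [0.0, 568.1687475806345, 246.42045357350145], [0.0, 0.0, 1.0]], 'dist': [-0.022171040012082956, 0.0, 0.0, 0.0, 0.0], 'rvec': [2.1934157009129867, -2.1403935263093445, 0.13086680111754811], 'tvec': [-0.1661963983292417, 0.5575344166621478, 1.1573629530444463]}
wrist {'mtx': [[378.671166778523, 0.0, 315.59332201760617], [0.0, 378.671166778523, 237.470597203245], [0.0, 0.0, 1.0]], 'dist': [-0.029018783975016095, 0.0, 0.0, 0.0, 0.0], 'hand_eye': [[0.0008669968297865851, -0.952244861829012, -0.3053341963107644, 0.07737228604127457], [0.9999994669277329, 0.0006543716830146251, 0.0007987126816589139, -0.0006627356386561534], [-0.000560767995265509, -0.30533472602693545, 0.9522449215518605, -0.14213279375054913], [0.0, 0.0, 0.0, 1.0]]}
```

View pics/top0.png

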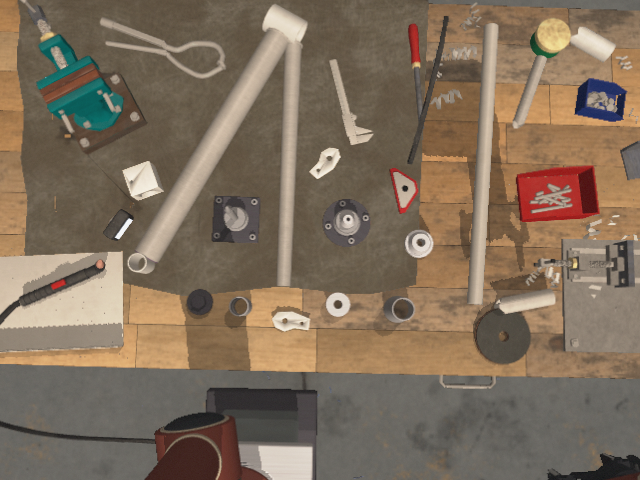

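View pics/side0.png

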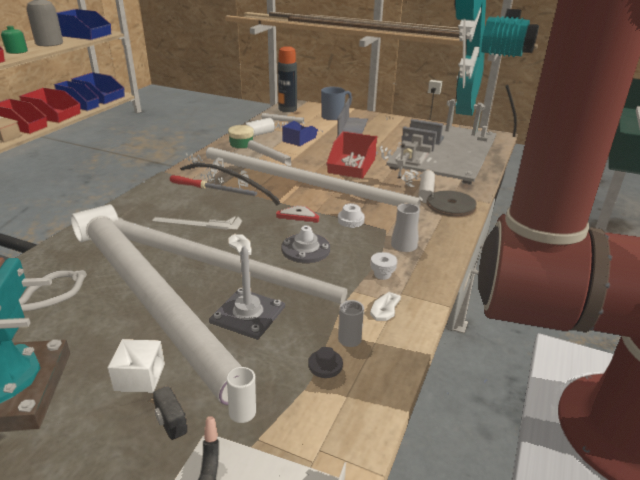

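View pics/wrist0.png

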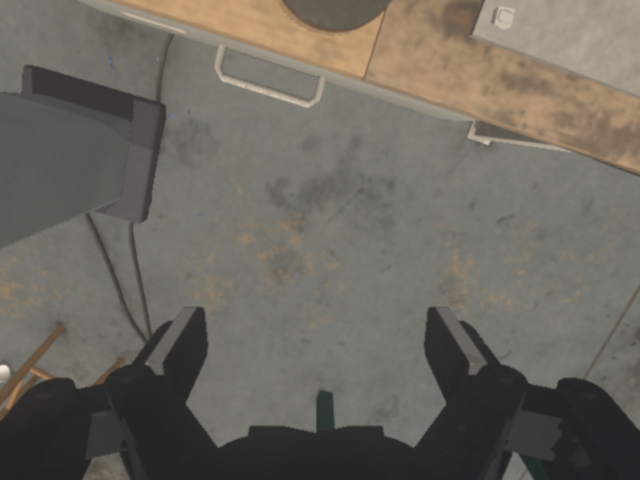

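The top view shows the cap at (200,302), the shell at (240,305), the small cone at (338,304), the head tube at (399,310) and the large cone at (418,243). The head post is at (236,219) and the bb post at (346,221). Next I measure these.

```bash
cat > h.py <<'E'
from plant import monitor, eyes, manip
import cv2, numpy as np
from scipy.spatial.transform import Rotation as R
def cam(name):
    st=monitor.state() if name=="wrist" else None
    f=eyes.grab_frame(name)
    if name=="wrist":
        q=st["tool_rot"]; Rt=R.from_quat([q[1],q[2],q[3],q[0]]).as_matrix()
        T=np.eye(4);T[:3,:3]=Rt;T[:3,3]=st["tool_pos"]
        W=T@np.array(f["hand_eye"])
        f["Rc"]=W[:3,:3];f["c"]=W[:3,3]
    else:
        Rm,_=cv2.Rodrigues(np.array(f["rvec"]))
        f["Rc"]=Rm.T;f["c"]=-Rm.T@np.array(f["tvec"])
    f["K"]=np.array(f["mtx"]);f["D"]=np.array(f["dist"])
    return f
def ray(f,uv):
    p=cv2.undistortPoints(np.array([[uv]],float),f["K"],f["D"])[0,0]
    d=f["Rc"]@np.array([p[0],p[1],1]);return f["c"],d/np.linalg.norm(d)
def atz(f,uv,z):
    c,d=ray(f,uv);return c+d*(z-c[2])/d[2]
def proj(f,P):
    P=np.atleast_2d(np.array(P,float));rv,_=cv2.Rodrigues(f["Rc"].T)
    return cv2.projectPoints(P,rv,-f["Rc"].T@f["c"],f["K"],f["D"])[0][:,0]
def tri(rs):
    A=0;b=0
    for c,d in rs:
        M=np.eye(3)-np.outer(d,d);A=A+M;b=b+M@c
    return np.linalg.solve(A,b)
def save(f,n): cv2.imwrite(f"pics/{n}.png",f["pixels"][:,:,::-1])
E
python3 - <<'E'
from h import *
np.set_printoptions(precision=4,suppress=True)
ft=cam("top");fs=cam("side")
print(ft["c"],fs["c"])
Z=dict(head_post=0,bb_post=0,large_cone=0,head_tube=0,small_cone=0,bb_shell=.034,bb_cap=0,dropout_plate_near=0,dropout_plate_far=0,welding_magnet=0)
for n,z in Z.items():
    o=[]
    for f,c in((ft,"top"),(fs,"side")):
        r=eyes.pinpoint(n,c)
        if r: o.append((r[0]["p"],np.array(r[0]["uv"]),atz(f,r[0]["uv"],z)[:2]))
        b=eyes.look_for(n,c)
        if b:o.append(("box",b[0]["p"],np.array(b[0]["box"])))
    print(n,o)
E
```

```text
[ 0.4275 -0.1448  1.2142] [0.2105 0.6553 0.6294]
head_post [(0.96, array([238.7, 221.3]), array([0.6157, 0.0088])), ('box', 0.97, array([236.9, 219.3,  49.5,  52.6])), (0.87, array([249.6, 314. ]), array([0.6187, 0.011 ])), ('box', 0.92, array([247.2, 292.9,  77.6,  93.4]))]
bb_post [(0.6, array([345.1, 223.4]), array([ 0.6169, -0.2212])), ('box', 0.86, array([346.6, 222.6,  50.4,  44.6])), (0.69, array([307.6, 249.7]), array([ 0.614 , -0.2245])), ('box', 0.59, array([306.1, 246.2,  47.5,  37.6]))]
large_cone [(0.86, array([416.3, 241.6]), array([ 0.5811, -0.3756])), ('box', 0.81, array([417.4, 244.6,  26.5,  30.1])), (0.87, array([353. , 219.4]), array([ 0.5732, -0.3871])), ('box', 0.85, array([351.8, 215.7,  18.7,  27.4]))]
head_tube [(0.7, array([393.5, 309.8]), array([ 0.4337, -0.3275])), ('box', 0.67, array([398.9, 311.6,  34.5,  24.1])), (0.69, array([404.7, 243.6]), array([ 0.4348, -0.3371])), ('box', 0.69, array([404.5, 230.8,  26.7,  52.1]))]
small_cone [(0.63, array([337.4, 302.7]), array([ 0.4459, -0.2078])), ('box', 0.68, array([339.4, 304.6,  27.9,  24.8])), (0.74, array
[... 561 characters left out ...]
te_near [(0.7, array([291.1, 321.8]), array([ 0.4032, -0.1104])), ('box', 0.68, array([290.4, 321.9,  36.2,  21.1])), (0.72, array([384.4, 309.4]), array([ 0.4047, -0.1046])), ('box', 0.65, array([385.6, 306.8,  29.1,  29.2]))]
dropout_plate_far [(0.86, array([324.6, 164.3]), array([ 0.7465, -0.174 ])), ('box', 0.97, array([323.8, 163.8,  25.7,  31. ])), (0.81, array([241. , 248.1]), array([ 0.744 , -0.1692])), ('box', 0.65, array([240.8, 245.3,  21.5,  17. ]))]
welding_magnet [(0.64, array([405., 189.]), array([ 0.6961, -0.3505])), ('box', 0.94, array([401.9, 190.4,  32.1,  39.6])), (0.76, array([299.2, 217.9]), array([ 0.6889, -0.3392])), ('box', 0.72, array([296.4, 214.2,  44.5,  12.9]))]
```

Request:
step_arm:
  motion:
    - [0.03,0.06,0.1,0,0,-0.05,0]
    - [0.09,0.14,0.2,0,0,-0.1,0]
    - [0.18,0.22,0.2,0,0,-0.15,0]
    - [0.26,0.3,0.2,0,0,-0.19,0]
    - [0.34,0.38,0.2,0,0,-0.195,0]
    - [0.42,0.46,0.2,0,0,-0.195,0]
    - [0.49,0.53,0.2,0,0,-0.195,0]
    - [0.53,0.6,0.2,0,0,-0.195,0]
    - [0.54,0.6,0.2,0,0,-0.195,0]
    - [0.54,0.6,0.2,0,0,-0.195,0]

```text
time: 3.25
tool_pos: [0.4525, -0.2948, 0.3315]
tool_rot: [-0.0, 1.0, 0.003, 0.001]
contact_force: [-0.9, -0.8, -0.1]
gripper_width: 0.999
```

```bash
python3 - <<'E'
from h import *
f=cam("wrist");save(f,"w1")
s=monitor.state();print({k:np.round(v,4) for k,v in s.items()}); print(f["c"])
E
```

```text
{'time': np.float64(3.3), 'joint_pos': array([-7.1950e-01, -1.9100e-01,  1.6803e+00, -1.0000e-04,  1.6521e+00,
        8.4730e-01]), 'joint_vel': array([-0.061 ,  0.    ,  0.0005, -0.0186, -0.001 , -0.0112]), 'joint_efforts': array([ 1.63040e+00, -2.99258e+01, -3.81842e+01,  1.85200e-01,
        8.70000e-03,  8.42000e-02]), 'tool_pos': array([ 0.4511, -0.2967,  0.3314]), 'tool_rot': array([1.e-04, 1.e+00, 2.e-03, 0.e+00]), 'contact_force': array([-0.6293, -0.1778,  0.4994]), 'ft_torque': array([0.0324, 0.0012, 0.0471]), 'gripper_width': np.float64(0.9994)}
[ 0.52949616 -0.2940551   0.47377724]
```

View pics/w1.png

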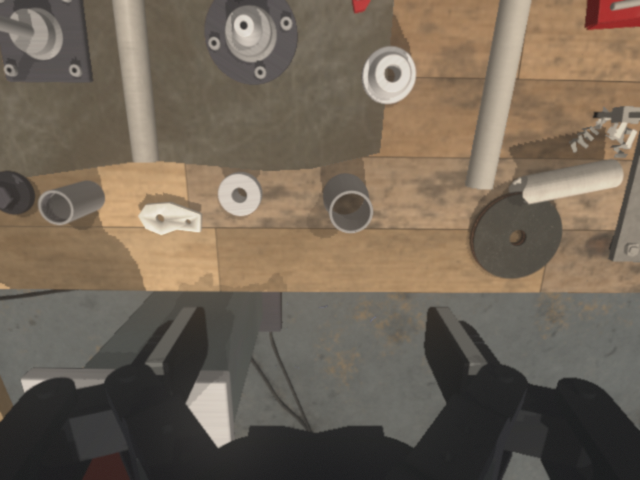

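```bash
cat > fit.py <<'E'
from h import *
M=dict(large_cone=[(30,16),(19,36),(9,36)],head_tube=[(23,90),(20,90)],small_cone=[(25,38),(9,38)],
 bb_shell=[(20,68),(17,68)],bb_cap=[(27,24)],head_post=[(22,30)],bb_post=[(10,54),(52,12),(24,30)])
def gradimg(f):
    g=cv2.GaussianBlur(cv2.cvtColor(f["pixels"],cv2.COLOR_RGB2GRAY).astype(np.float32),(0,0),1.0)
    return cv2.Sobel(g,cv2.CV_32F,1,0),cv2.Sobel(g,cv2.CV_32F,0,1)
def score(f,G,name,xy,z0=0):
    t=np.linspace(0,2*np.pi,90,endpoint=False);s=0
    for r,z in M[name]:
        P=np.c_[xy[0]+r/1e3*np.cos(t),xy[1]+r/1e3*np.sin(t),np.full(90,z/1e3+z0)]
        uv=proj(f,P).astype(np.float32)
        tan=np.roll(uv,-1,0)-np.roll(uv,1,0);n=np.c_[tan[:,1],-tan[:,0]];n/=np.linalg.norm(n,axis=1)[:,None]
        gx=cv2.remap(G[0],uv[:,0],uv[:,1],cv2.INTER_LINEAR,borderMode=cv2.BORDER_CONSTANT).ravel();gy=cv2.remap(G[1],uv[:,0],uv[:,1],cv2.INTER_LINEAR).ravel()
        d=np.abs(gx*n[:,0]+gy*n[:,1]);s+=np.sqrt(d).mean()
    return s
def fit(f,name,xy,rng=.014,z0=0):
    G=gradimg(f);best=None;c=np.array(xy,float)
    for step,k in((.002,int(rng/.002)),(.0005,4)):
        b=[(score(f,G,name,c+[i*step,j*step],z0),i,j) for i in range(-k,k+1) for j in range(-k,k+1)]
        m=max(b);c=c+[m[1]*step,m[2]*step]
    return c,m[0]
def draw(f,img,name,xy,z0=0):
    t=np.linspace(0,2*np.pi,60)
    for r,z in M[name]:
        P=np.c_[xy[0]+r/1e3*np.cos(t),xy[1]+r/1e3*np.sin(t),np.full(60,z/1e3+z0)]
        cv2.polylines(img,[np.round(proj(f,P)*8).astype(np.int32)],True,(0,255,0),1,cv2.LINE_AA,3)
E
cat > e0.py <<'E'
E0=dict(head_post=(.617,.010),bb_post=(.616,-.222),large_cone=(.578,-.380),head_tube=(.434,-.331),small_cone=(.443,-.207),bb_shell=(.435,-.002),bb_cap=(.438,.082))
E
python3 - <<'E'
from fit import *; from e0 import *
for c in("wrist","top","side"):
    f=cam(c);im=f["pixels"].copy()
    for n,xy in E0.items():
        r,s=fit(f,n,xy);print(c,n,np.round(r,4),round(float(s),2));draw(f,im,n,r)
    f["pixels"]=im;save(f,"fit_"+c)
E
```

```text
wrist head_post [0.6185 0.0155] 9.62
wrist bb_post [ 0.617 -0.221] 24.1
wrist large_cone [ 0.5755 -0.3755] 38.95
wrist head_tube [ 0.4355 -0.331 ] 21.3
wrist small_cone [ 0.442 -0.205] 27.41
wrist bb_shell [ 0.433 -0.005] 20.34
wrist bb_cap [0.4415 0.0765] 5.74
top head_post [0.62  0.016] 9.68
top bb_post [ 0.6175 -0.223 ] 27.39
top large_cone [ 0.5765 -0.377 ] 27.63
top head_tube [ 0.4365 -0.336 ] 15.96
top small_cone [ 0.4425 -0.2065] 33.65
top bb_shell [ 0.43  -0.006] 18.0
top bb_cap [0.4405 0.081 ] 9.9
side head_post [0.6195 0.015 ] 9.2
side bb_post [ 0.618 -0.223] 23.42
side large_cone [ 0.574  -0.3765] 28.16
side head_tube [ 0.438 -0.332] 17.22
side small_cone [ 0.442  -0.2055] 23.2
side bb_shell [ 0.436  -0.0035] 19.07
side bb_cap [0.439 0.089] 7.97
```

```bash
python3 - <<'E'
import cv2,numpy as np
a=cv2.imread("pics/fit_wrist.png");b=cv2.imread("pics/fit_top.png")
A=cv2.resize(a[0:250,0:430],(800,465));B=cv2.resize(b[190:330,170:440],(800,415))
cv2.imwrite("pics/fa.png",A);cv2.imwrite("pics/fb.png",B)
E
```

```text
(no output)
```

View pics/fa.png

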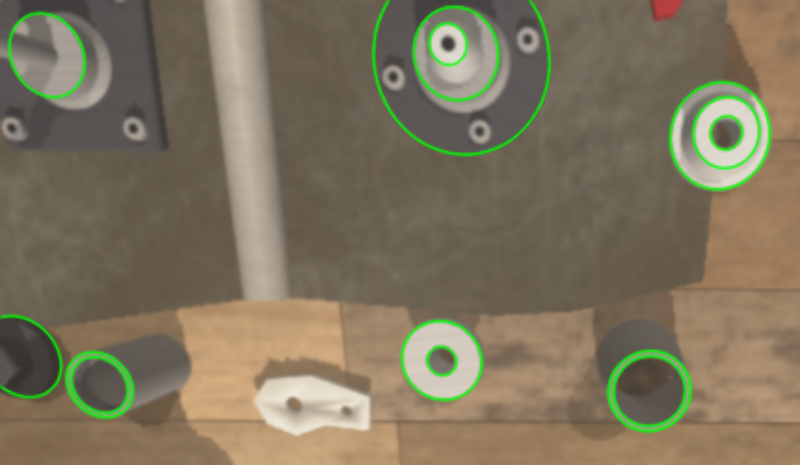

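View pics/fb.png

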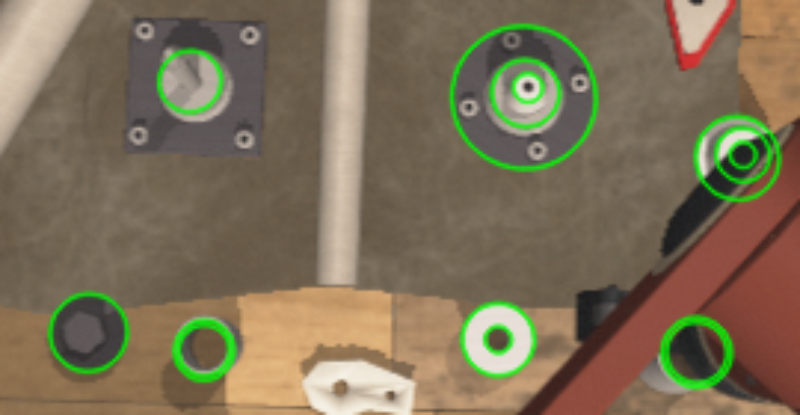

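```bash
python3 - <<'E'
from h import *
s=monitor.state();q=s["tool_rot"];Rc=R.from_quat([q[1],q[2],q[3],q[0]])
R0=R.from_matrix(np.diag([1,-1,-1.]))
a=np.deg2rad(22);T=R.from_euler('z',a)*R.from_euler('y',-np.deg2rad(55))*R0
rv=(T*R0.inv()).as_rotvec();print("from nominal",rv/1.5,"from meas",(T*Rc.inv()).as_rotvec()/1.5)
C=np.array([.5755,-.3763]);H=.014
t=np.r_[C+H*np.array([np.cos(a),np.sin(a)]),.16]
print(t,(t-s["tool_pos"])/.5, (t-np.array([.45,-.301,.331]))/.5)
E
```

```text
from nominal [ 0.12281419 -0.63182422  0.23592386] from meas [ 0.12255459 -0.63211415  0.23694194]
[ 0.58848057 -0.37105551  0.16      ] [ 0.27832969 -0.14376272 -0.34257773] [ 0.27696115 -0.14011102 -0.342     ]
```

Request:
step_arm:
  motion:
    - [0.03,-0.02,0,0.012,-0.065,0.024,0]
    - [0.07,-0.035,0,0.025,-0.13,0.047,0]
    - [0.12,-0.06,0,0.037,-0.19,0.07,0]
    - [0.17,-0.08,0,0.05,-0.255,0.095,0]
    - [0.21,-0.1,0,0.062,-0.32,0.12,0]
    - [0.25,-0.12,-0.02,0.075,-0.385,0.144,0]
    - [0.277,-0.14,-0.04,0.087,-0.45,0.168,0]
    - [0.277,-0.14,-0.08,0.1,-0.515,0.192,0]
    - [0.277,-0.14,-0.1,0.112,-0.575,0.215,0]
    - [0.277,-0.14,-0.1,0.123,-0.632,0.236,0]

```text
time: 4.45
tool_pos: [0.5862, -0.37, 0.2784]
tool_rot: [-0.089, 0.871, 0.167, 0.454]
contact_force: [1.5, 0.0, 0.3]
gripper_width: 0.998
```

```bash
python3 - <<'E'
from h import *
f=cam("wrist");save(f,"w2")
f=cam("side");save(f,"s2")
s=monitor.state();print({k:np.round(v,4) for k,v in s.items()});q=s["tool_rot"];print(R.from_quat([q[1],q[2],q[3],q[0]]).as_matrix())
E
```

```text
{'time': np.float64(4.55), 'joint_pos': array([-1.0108,  0.0244,  1.7663,  0.989 ,  1.3022, -0.0748]), 'joint_vel': array([ 0.0349, -0.0288, -0.0515, -0.0499, -0.0094,  0.0736]), 'joint_efforts': array([ -0.3288, -37.6933, -36.7338,   2.9369,   0.2518,  -0.4467]), 'tool_pos': array([ 0.5855, -0.3704,  0.2771]), 'tool_rot': array([-0.0898,  0.8718,  0.1656,  0.4521]), 'contact_force': array([0.5156, 0.4275, 0.8283]), 'ft_torque': array([-0.1023,  0.393 ,  0.0014]), 'gripper_width': np.float64(1.0015)}
[[ 0.5362839   0.36993849  0.75864688]
 [ 0.20751743 -0.92903102  0.3063297 ]
 [ 0.81812963 -0.00684724 -0.57499307]]
```

View pics/w2.png

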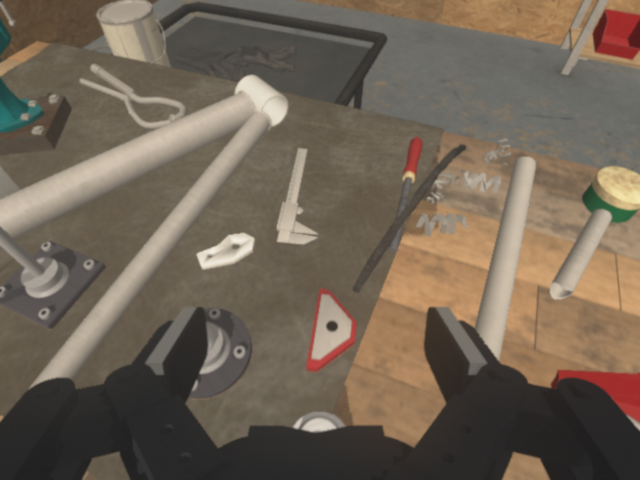

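View pics/s2.png

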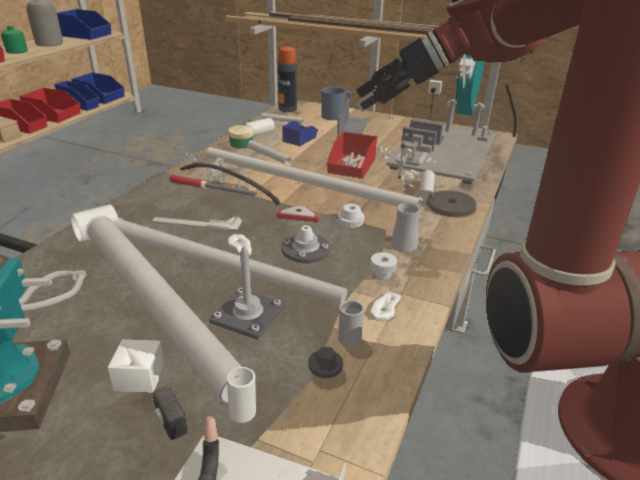

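Request:
step_arm:
  motion:
    - [0,0,-0.08,0,0,0,0]
    - [0,0,-0.16,0,0,0,0]
    - [0,0,-0.24,0,0,0,0]
    - [0,0,-0.32,0,0,0,0]
    - [0,0,-0.4,0,0,0,0]
    - [0,0,-0.41,0,0,0,0]
    - [0,0,-0.41,0,0,0,0]
    - [0,0,-0.41,0,0,0,0]

```text
time: 5.35
tool_pos: [0.5893, -0.3704, 0.0796]
tool_rot: [-0.087, 0.87, 0.17, 0.454]
contact_force: [-0.5, 0.0, 0.4]
gripper_width: 0.998
```

```bash
python3 - <<'E'
from h import *
f=cam("wrist");save(f,"w3")
f=cam("side");cv2.imwrite("pics/s3.png",cv2.resize(f["pixels"][130:290,270:480,::-1],(787,600)))
f=cam("top");cv2.imwrite("pics/t3.png",cv2.resize(f["pixels"][190:350,350:560,::-1],(787,600)))
s=monitor.state();print({k:np.round(v,4) for k,v in s.items()});q=s["tool_rot"];print(R.from_quat([q[1],q[2],q[3],q[0]]).as_matrix())
E
```

```text
{'time': np.float64(5.5), 'joint_pos': array([-1.0057,  0.2901,  1.845 ,  1.1067,  1.1229, -0.4036]), 'joint_vel': array([ 0.0015,  0.0062,  0.0129,  0.0002, -0.0014, -0.0031]), 'joint_efforts': array([-2.84000e-02, -4.14635e+01, -2.90361e+01,  2.13880e+00,
        1.00690e+00,  6.80000e-03]), 'tool_pos': array([ 0.5893, -0.3701,  0.0795]), 'tool_rot': array([-0.0864,  0.8703,  0.17  ,  0.4542]), 'contact_force': array([0.2763, 0.6323, 0.5609]), 'ft_torque': array([-0.1207,  0.4242, -0.0137]), 'gripper_width': np.float64(0.9976)}
[[ 0.52966852  0.37438117  0.76111103]
 [ 0.21743808 -0.92726603  0.30479238]
 [ 0.81986093  0.00405559 -0.57254835]]
```

View pics/w3.png

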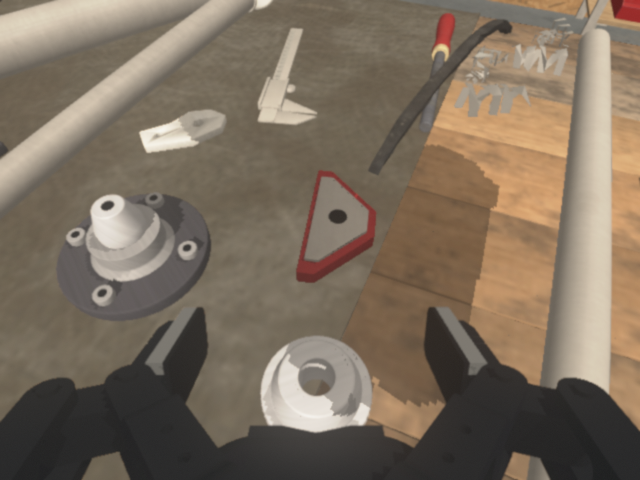

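View pics/s3.png

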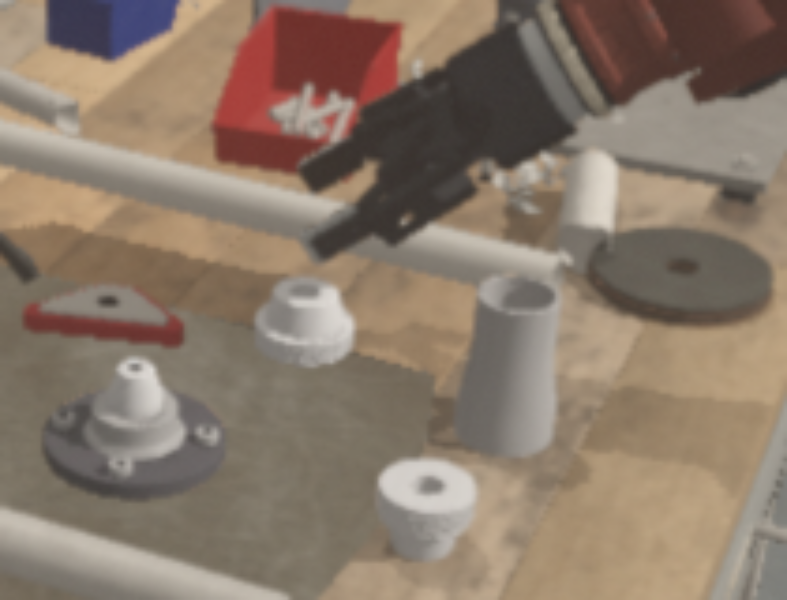

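View pics/t3.png

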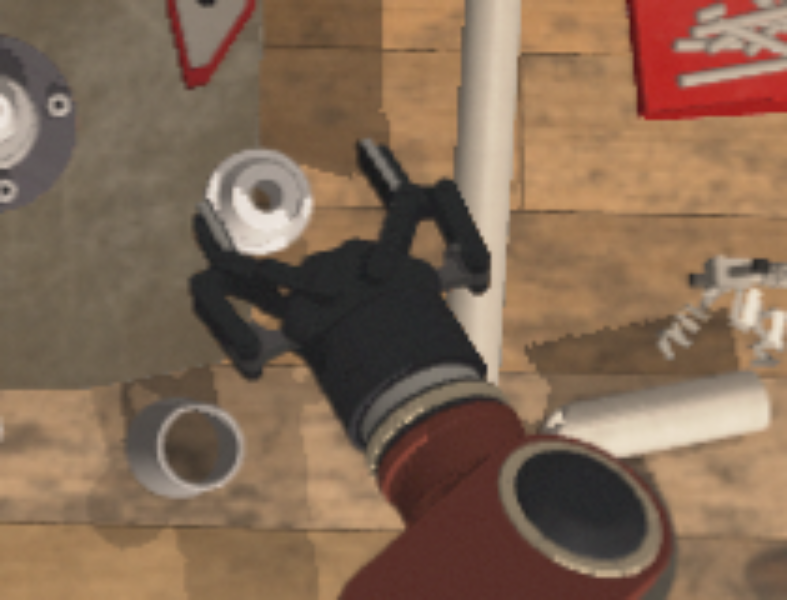

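```bash
python3 - <<'E'
from h import *
f=cam("top")
for uv in [(474,255),(489,255),(468,300),(480,303)]:
    print(uv,[np.round(atz(f,uv,z)[:2],3) for z in(0,.02,.04,.07)])
from fit import *
f=cam("wrist");print(fit(f,"large_cone",(.5755,-.3763)))
E
```

```text
(474, 255) [array([ 0.555, -0.501]), array([ 0.553, -0.495]), array([ 0.551, -0.489]), array([ 0.548, -0.48 ])]
(489, 255) [array([ 0.556, -0.533]), array([ 0.554, -0.527]), array([ 0.552, -0.52 ]), array([ 0.549, -0.511])]
(468, 300) [array([ 0.458, -0.487]), array([ 0.458, -0.481]), array([ 0.457, -0.476]), array([ 0.456, -0.467])]
(480, 303) [array([ 0.452, -0.513]), array([ 0.452, -0.507]), array([ 0.452, -0.501]), array([ 0.451, -0.491])]
(array([ 0.5755, -0.3758]), np.float32(25.636093))
```

Request:
step_arm:
  motion:
    - [-0.001,-0.001,-0.05,0,0,0,0]
    - [-0.001,-0.001,-0.09,0,0,0,0]
    - [-0.001,-0.001,-0.12,0,0,0,0]
    - [-0.001,-0.001,-0.138,0,0,0,0]
    - [-0.001,-0.001,-0.138,0,0,0,0]
    - [-0.001,-0.001,-0.138,0,0,0,0]

```text
time: 6.2
tool_pos: [0.5881, -0.3694, 0.0079]
tool_rot: [-0.088, 0.871, 0.169, 0.454]
contact_force: [-1.2, -0.5, -0.1]
gripper_width: 0.999
```

```bash
python3 - <<'E'
from h import *
f=cam("wrist");save(f,"w4")
f=cam("side");cv2.imwrite("pics/s4.png",cv2.resize(f["pixels"][150:270,300:460,::-1],(800,600)))
s=monitor.state();print({k:np.round(v,4) for k,v in s.items()})
E
```

```text
{'time': np.float64(6.3), 'joint_pos': array([-1.0068,  0.4177,  1.8359,  1.1599,  1.0747, -0.5217]), 'joint_vel': array([ 0.0015, -0.0044, -0.0007,  0.0002, -0.001 , -0.0009]), 'joint_efforts': array([ 2.12000e-02, -4.34062e+01, -2.57028e+01,  1.95670e+00,
        1.29170e+00,  1.80000e-03]), 'tool_pos': array([ 0.5883, -0.3698,  0.0085]), 'tool_rot': array([-0.0876,  0.8705,  0.1694,  0.4538]), 'contact_force': array([ 0.318 , -0.878 , -0.5332]), 'ft_torque': array([-0.126 ,  0.4271, -0.0113]), 'gripper_width': np.float64(0.9966)}
```

View pics/w4.png

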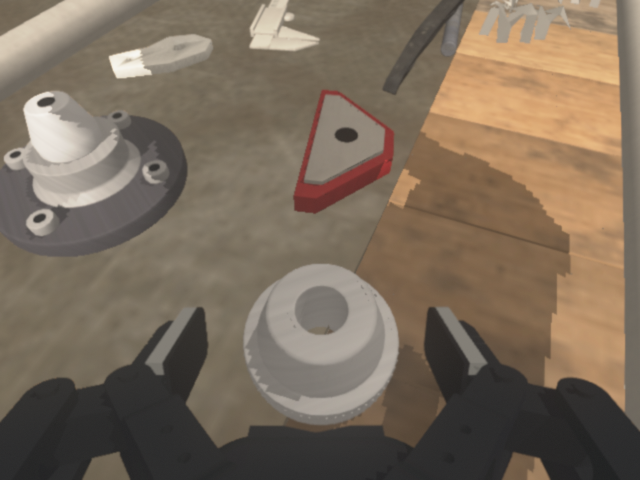

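View pics/s4.png

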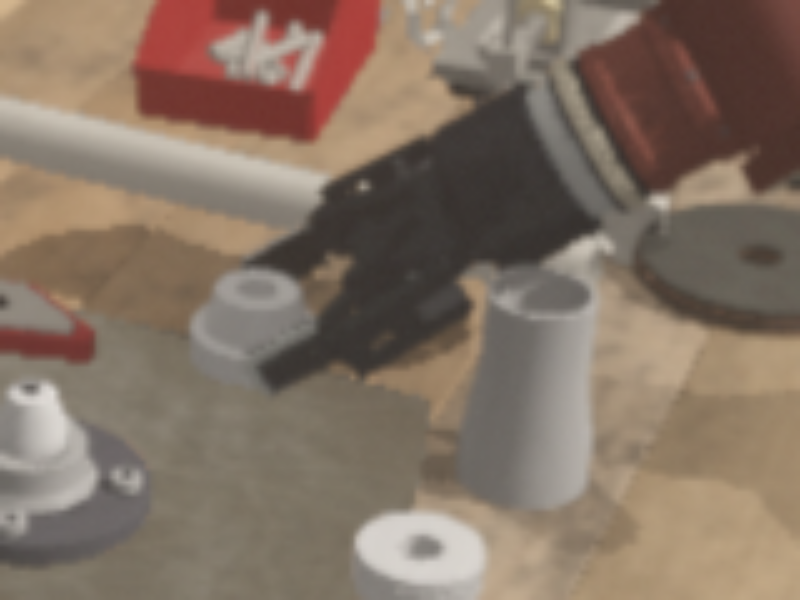

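Request:
step_arm:
  motion:
    - [0,0,0,0,0,0,60]
    - [0,0,0,0,0,0,100]
    - [0,0,0,0,0,0,150]
    - [0,0,0,0,0,0,255]
    - [0,0,0,0,0,0,255]
    - [0,0,0,0,0,0,255]
    - [0,0,0,0,0,0,255]

```text
time: 7.0
tool_pos: [0.5883, -0.3699, 0.0088]
tool_rot: [-0.088, 0.87, 0.169, 0.454]
contact_force: [-3.4, 0.0, 5.7]
gripper_width: 0.672
```

```bash
python3 - <<'E'
from h import *
f=cam("wrist");save(f,"w5")
f=cam("side");cv2.imwrite("pics/s5.png",cv2.resize(f["pixels"][150:270,300:460,::-1],(800,600)))
s=monitor.state();print({k:np.round(v,4) for k,v in s.items()})
E
```

```text
{'time': np.float64(7.1), 'joint_pos': array([-1.0073,  0.4177,  1.8358,  1.1606,  1.0755, -0.522 ]), 'joint_vel': array([ 0.001 , -0.001 , -0.0001,  0.    ,  0.0022,  0.0011]), 'joint_efforts': array([  1.4052, -40.4251, -24.0186,   1.4674,   0.8201,   0.0948]), 'tool_pos': array([ 0.5883, -0.3699,  0.0088]), 'tool_rot': array([-0.0877,  0.8703,  0.1693,  0.4542]), 'contact_force': array([-2.8532, -0.4708,  5.8849]), 'ft_torque': array([ 0.0268, -0.1059,  0.0573]), 'gripper_width': np.float64(0.6757)}
```

View pics/w5.png

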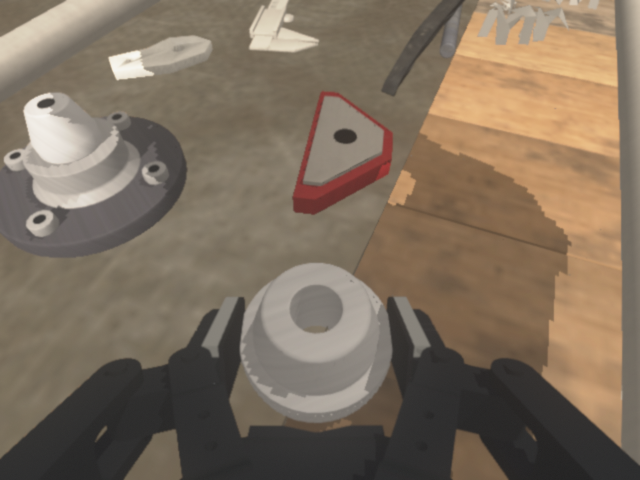

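View pics/s5.png

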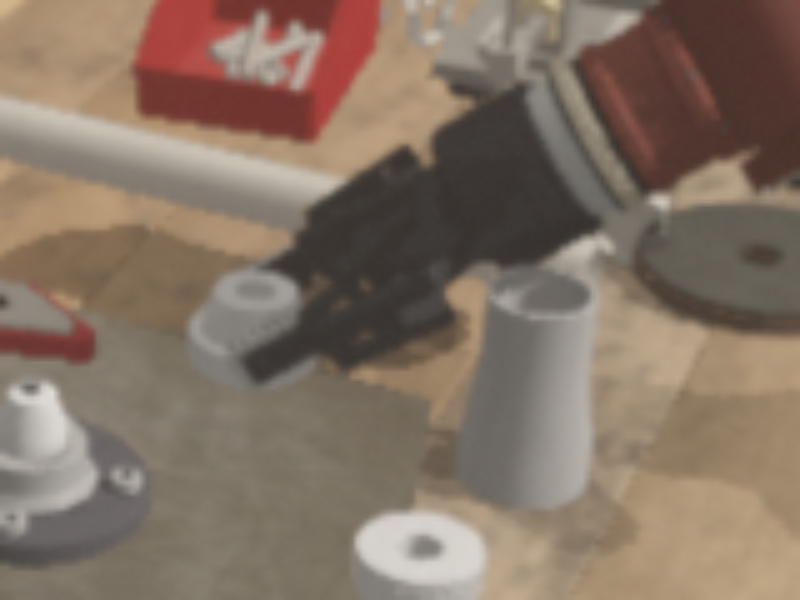

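Request:
step_arm:
  motion:
    - [0,0,0.02,0,0,0,255]
    - [0,0,0.06,0,0,0,255]
    - [0,0,0.12,0,0,0,255]
    - [0,0,0.2,0,0,0,255]
    - [0,0,0.28,0,0,0,255]
    - [0,0,0.36,0,0,0,255]
    - [0,0,0.42,0,0,0,255]
    - [0,0,0.44,0,0,0,255]
    - [0,0,0.44,0,0,0,255]

```text
time: 8.0
tool_pos: [0.5879, -0.3693, 0.2286]
tool_rot: [-0.087, 0.871, 0.17, 0.453]
contact_force: [-0.4, -0.8, -1.7]
gripper_width: 0.67
```

```bash
python3 - <<'E'
from h import *
f=cam("wrist");save(f,"w6")
f=cam("side");cv2.imwrite("pics/s6.png",cv2.resize(f["pixels"][70:230,290:500,::-1],(787,600)))
s=monitor.state();print({k:np.round(v,4) for k,v in s.items()})
E
```

```text
{'time': np.float64(8.1), 'joint_pos': array([-1.0068,  0.0783,  1.8036,  1.0125,  1.2522, -0.1582]), 'joint_vel': array([-0.0007,  0.0195,  0.0183,  0.0021,  0.0035,  0.0015]), 'joint_efforts': array([ 1.70000e-03, -4.07815e+01, -3.70481e+01,  2.85940e+00,
        4.55300e-01,  3.10000e-03]), 'tool_pos': array([ 0.5871, -0.3682,  0.2246]), 'tool_rot': array([-0.0897,  0.8712,  0.1685,  0.4523]), 'contact_force': array([ 0.2464,  0.3041, -2.39  ]), 'ft_torque': array([-0.2403,  0.5821, -0.0142]), 'gripper_width': np.float64(0.6716)}
```

View pics/w6.png

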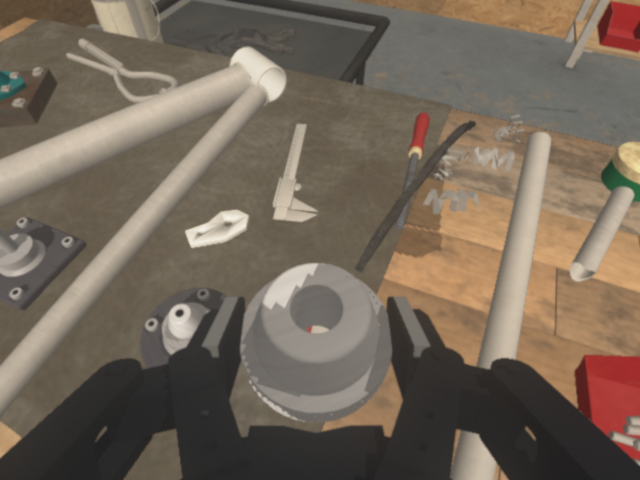

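View pics/s6.png

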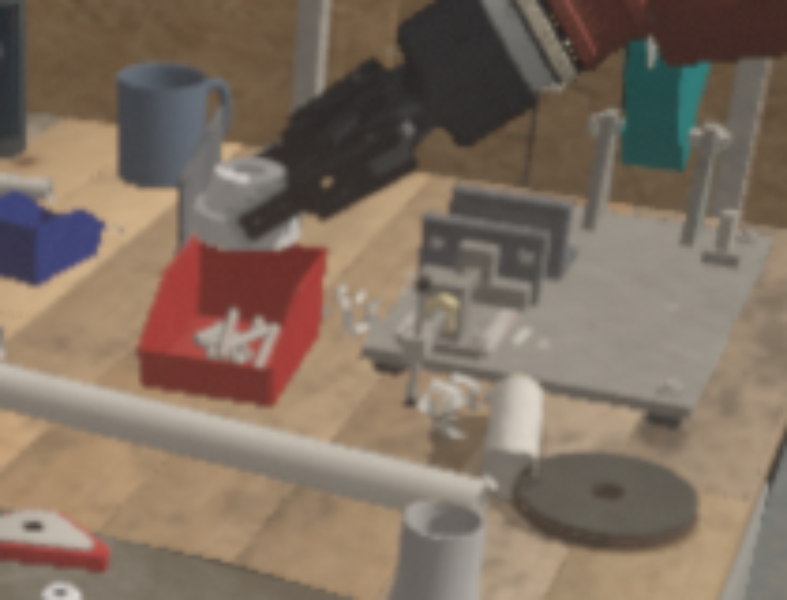

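Request:
step_arm:
  motion:
    - [0.005,0.03,0,0,0,-0.01,255]
    - [0.015,0.1,0,0,0,-0.03,255]
    - [0.025,0.18,0,0,0,-0.06,255]
    - [0.035,0.26,0,0,0,-0.09,255]
    - [0.045,0.34,0,0,0,-0.12,255]
    - [0.055,0.42,0,0,0,-0.15,255]
    - [0.065,0.5,0,0,0,-0.18,255]
    - [0.075,0.58,0,0,0,-0.21,255]
    - [0.085,0.66,0,0,0,-0.235,255]
    - [0.092,0.73,0,0,0,-0.256,255]

```text
time: 9.1
tool_pos: [0.631, -0.0102, 0.222]
tool_rot: [-0.003, 0.889, 0.003, 0.458]
contact_force: [0.7, -0.6, -2.2]
gripper_width: 0.669
```

Request:
step_arm:
  motion:
    - [0,0.025,0,0,0,0,255]
    - [0,0.04,0,0,0,0,255]
    - [0,0.04,0,0,0,0,255]
    - [0,0.04,0,0,0,0,255]

```text
time: 9.5
tool_pos: [0.6318, 0.007, 0.2233]
tool_rot: [-0.002, 0.889, 0.003, 0.458]
contact_force: [-0.1, 0.0, -1.4]
gripper_width: 0.675
```

```bash
python3 - <<'E'
from h import *
f=cam("wrist");save(f,"w7")
f=cam("side");save(f,"s7")
f=cam("top");save(f,"t7")
s=monitor.state();print({k:np.round(v,4) for k,v in s.items()});q=s["tool_rot"];print(R.from_quat([q[1],q[2],q[3],q[0]]).as_matrix())
E
```

```text
{'time': np.float64(9.65), 'joint_pos': array([-0.1727, -0.4109,  2.229 ,  0.3787,  0.4023,  1.1169]), 'joint_vel': array([-0.0021, -0.0065, -0.0068, -0.0025, -0.0019,  0.0024]), 'joint_efforts': array([ 2.06100e-01, -2.09402e+01, -3.87148e+01,  5.07700e-01,
       -2.60200e+00, -4.50000e-03]), 'tool_pos': array([0.6325, 0.0061, 0.2253]), 'tool_rot': array([-0.0015,  0.8882,  0.0021,  0.4594]), 'contact_force': array([ 0.3019,  0.4944, -2.5003]), 'ft_torque': array([ 0.0034,  0.5812, -0.0072]), 'gripper_width': np.float64(0.6734)}
[[ 5.77973702e-01  5.16123182e-03  8.16039068e-01]
 [ 2.37030747e-03 -9.99986399e-01  4.64583913e-03]
 [ 8.16051947e-01 -7.50909340e-04 -5.77978075e-01]]
```

View pics/s7.png

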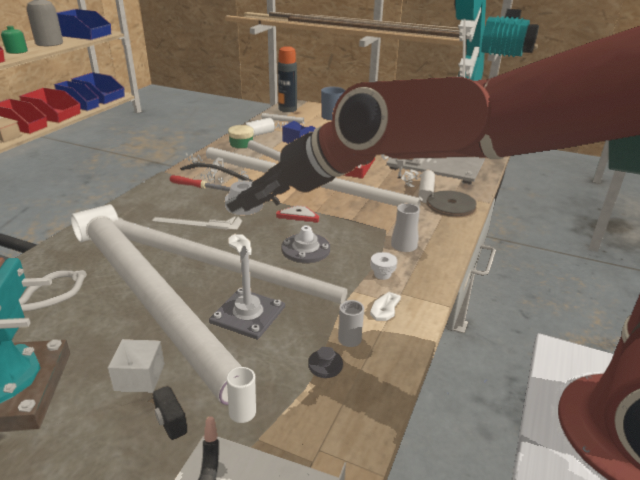

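View pics/t7.png

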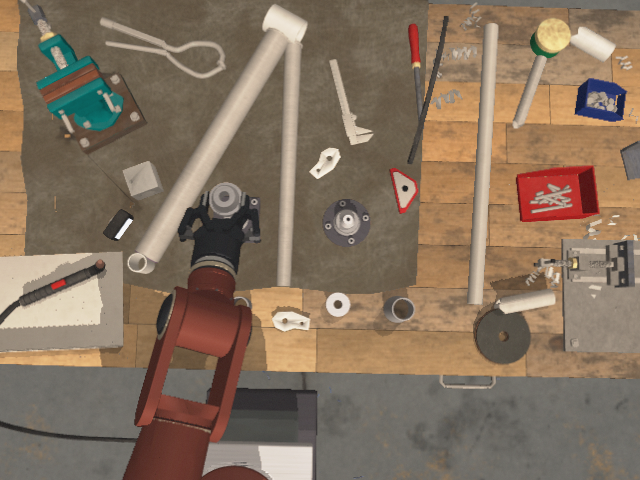

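View pics/w7.png

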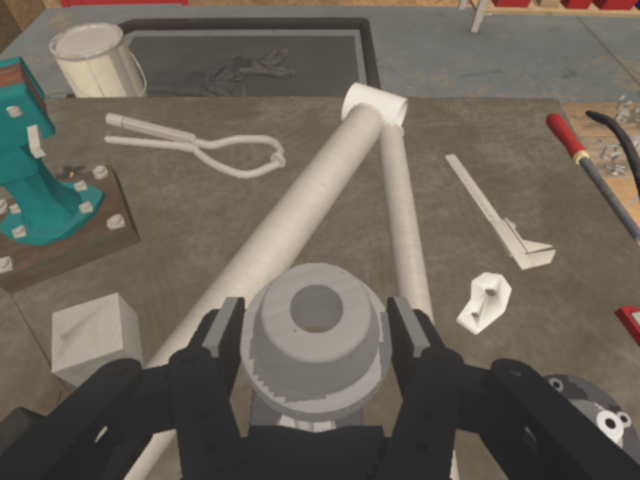

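```bash
python3 - <<'E'
from h import *
f=cam("top")
for nm,uv in dict(bigR1=(190,220),bigR2=(175,245),bigR3=(159,266),thinL1=(280,240),thinL2=(281,210)).items():
    print(nm,[np.round(atz(f,uv,z)[:2],3) for z in(0,.035,.07)])
import cv2
a=cv2.imread("pics/t7.png");cv2.imwrite("pics/t7z.png",cv2.resize(a[170:290,130:310],(800,533),interpolation=cv2.INTER_CUBIC))
a=cv2.imread("pics/s7.png");cv2.imwrite("pics/s7z.png",cv2.resize(a[150:350,170:370],(600,600),interpolation=cv2.INTER_CUBIC))
E
```

```text
bigR1 [array([0.616, 0.114]), array([0.61 , 0.107]), array([0.605, 0.099])]
bigR2 [array([0.561, 0.144]), array([0.557, 0.135]), array([0.553, 0.127])]
bigR3 [array([0.515, 0.176]), array([0.512, 0.166]), array([0.51 , 0.157])]
thinL1 [array([ 0.577, -0.082]), array([ 0.573, -0.083]), array([ 0.569, -0.085])]
thinL2 [array([ 0.643, -0.082]), array([ 0.637, -0.084]), array([ 0.63 , -0.085])]
```

View pics/t7z.png

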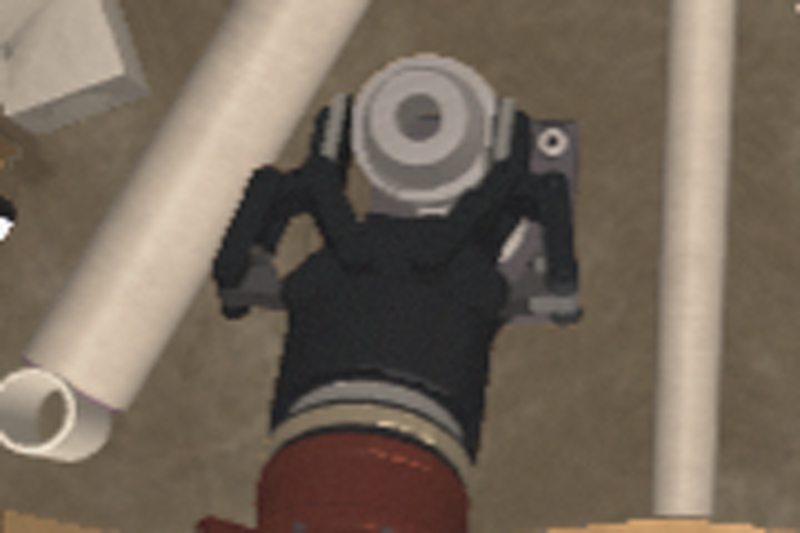

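View pics/s7z.png

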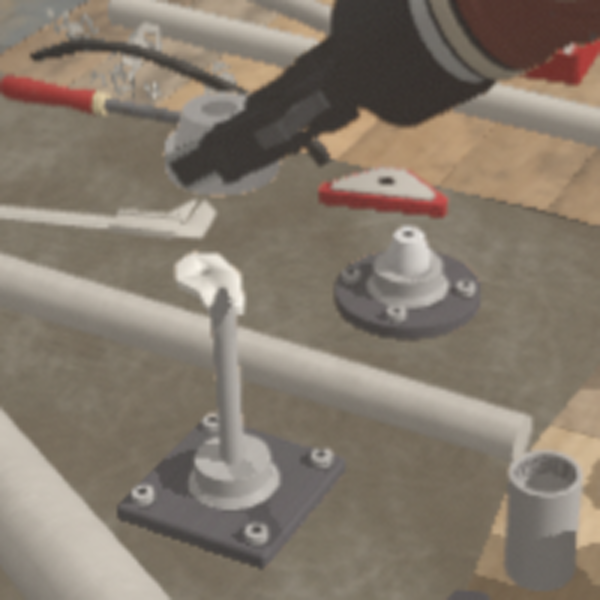

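```bash
python3 - <<'E'
from fit import *
f=cam("top")
cs=[(135,18),(265,20),(262,155),(127,150)]
P=np.array([atz(f,(170+a/2.963,190+b/2.963),.012)[:2] for a,b in cs]);print(P.round(4),P.mean(0))
s=cam("side");print(proj(s,[(.619,.0155,z) for z in(.03,.09,.134,.146)]))
print(proj(f,[(.619,.0155,z) for z in(.03,.146)]))
# cone fit, held
st=monitor.state();z0=st["tool_pos"][2]-.0088
for c,ff in(("wrist",cam("wrist")),("top",f),("side",s)):
    r,sc=fit(ff,"large_cone",(.619,.006),rng=.012,z0=z0);print(c,r,sc)
    im=ff["pixels"].copy();draw(ff,im,"large_cone",r,z0);ff["pixels"]=im;save(ff,"fc_"+c)
print(st["tool_pos"])
E
python3 - <<'E'
import cv2
a=cv2.imread("pics/fc_side.png");cv2.imwrite("pics/a1.png",cv2.resize(a[160:330,190:310],(565,800)[::1] and (424,600),interpolation=cv2.INTER_CUBIC))
E
```

```text
[[ 0.6674  0.0591]
 [ 0.6683 -0.0352]
 [ 0.5696 -0.0365]
 [ 0.5708  0.0606]] [0.61902195 0.01200854]
[[247.33410129 302.13548101]
 [245.54497659 274.18716614]
 [244.14373829 252.44795035]
 [243.74741022 246.32274972]]
[[233.85445698 217.43255804]
 [226.01134272 207.50588488]]
wrist [0.6195 0.0065] 23.566488
top [0.62  0.004] 31.838041
side [0.6185 0.006 ] 20.379105
[0.63276674 0.00614948 0.22620485]
```

View pics/a1.png

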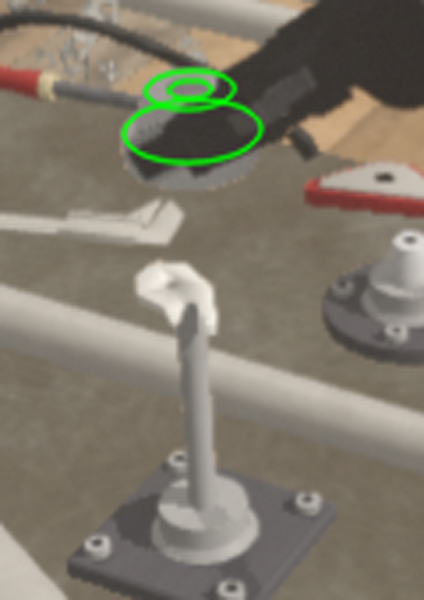

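View pics/fc_wrist.png

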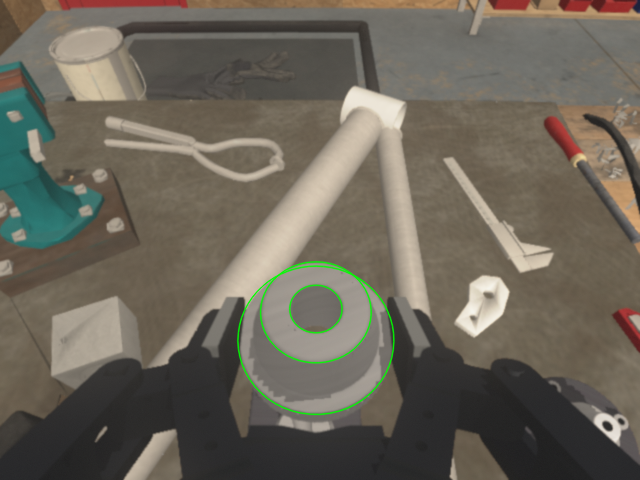

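```bash
python3 - <<'E'
from h import *
f=cam("side");g=cv2.cvtColor(f["pixels"],cv2.COLOR_RGB2GRAY).astype(float)
for v in range(254,300,5): print(v,g[v,234:260].astype(int))
a=cv2.imread("pics/top0.png");cv2.imwrite("pics/hp.png",cv2.resize(a[185:255,200:270],(700,700),interpolation=cv2.INTER_CUBIC)[:600])
E
```

```text
254 [163 155 144 139 129 129 113 106 107 107 109 127 158 170 180 186 186 147
 123 120 120 120 123 123 124 124]
259 [184 187 190 192 194 190 143 115 119 128 138 152 161 167 168 173 172 160
 149 141 129 121 120 120 121 124]
264 [147 149 152 155 157 161 159 124 108 115 132 148 159 169 175 179 182 183
 184 187 189 190 191 191 192 191]
269 [118 119 120 122 123 123 122 109 106 110 127 143 156 165 170 153 146 147
 151 153 155 157 159 161 164 167]
274 [111 111 110 113 113 115 114 119 109 109 121 138 151 163 171 166 136 120
 118 119 119 120 122 123 125 125]
279 [113 116 116 115 111 111 112 113 106 106 116 133 148 161 170 170 136 114
 112 111 109 109 108 109 110 111]
284 [113 113 114 112 111 112 112 112 105 104 111 127 143 156 166 168 133 113
 112 112 112 111 112 112 113 113]
289 [109 110 110 125 164 139 106 109 129 113 109 122 139 152 164 170 161 127
 112 112 112 112 114 114 114 113]
294 [103 103 102 102  98 104 115 117 116 106 105 115 133 147 159 169 169 144
 127 119 112 108 106 104 107 108]
299 [ 98 103 121 128 130 130 131 131 129 111 105 112 128 142 156 167 171 173
 177 181 181 179 180 180 174 138]
```

View pics/hp.png

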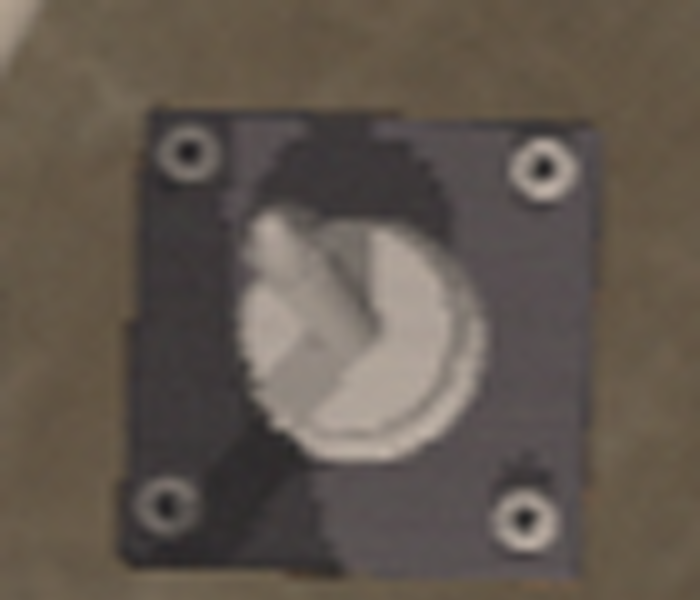

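```bash
python3 - <<'E'
from h import *
t=cam("top");s=cam("side")
print(atz(t,(234.15,217.05),.03),atz(t,(226.35,208.05),.146),atz(t,(235.2,218.1),.014))
for xy in[(.619,.0155),(.618,.0135),(.617,.0135),(.619,.0135)]: print(xy,proj(s,[(*xy,z) for z in(.08,.1)]))
E
```

```text
[0.61983157 0.01490993 0.03      ] [0.61796541 0.01481153 0.146     ] [0.62021727 0.01473538 0.014     ]
(0.619, 0.0155) [[245.85255817 278.97659393]
 [245.23345829 269.34289402]]
(0.618, 0.0135) [[246.96114587 278.49842108]
 [246.35553082 268.87211523]]
(0.617, 0.0135) [[247.47165422 278.64704787]
 [246.87170777 269.01888838]]
(0.619, 0.0135) [[246.45100447 278.34990525]
 [245.83972868 268.72545212]]
```

```bash
python3 - <<'E'
from fit import *
t=cam("top")
z0=.226-.0088
print(atz(t,(223.4,195.9),z0+.036))
M["nose"]=[(19,36),(9,36)];M["fl"]=[(30,16)]
print(fit(t,"nose",(.619,.006),z0=z0),fit(t,"fl",(.619,.006),z0=z0))
s=cam("side");print(fit(s,"nose",(.619,.006),z0=z0),fit(s,"nose",(.619,.006),z0=z0-.004))
im=s["pixels"].copy();draw(s,im,"large_cone",(.619,.006),z0);cv2.imwrite("pics/a2.png",cv2.resize(im[160:260,190:310,::-1],(720,600),interpolation=cv2.INTER_CUBIC))
im=t["pixels"].copy();draw(t,im,"large_cone",(.619,.006),z0);cv2.imwrite("pics/a3.png",cv2.resize(im[170:230,190:262,::-1],(720,600),interpolation=cv2.INTER_CUBIC))
E
```

```text
[0.61988441 0.00474347 0.2532    ]
(array([0.62  , 0.0045]), np.float32(20.477524)) (array([0.6205, 0.0045]), np.float32(11.175848))
(array([ 0.6305, -0.0055]), np.float32(14.732965)) (array([ 0.6265, -0.001 ]), np.float32(14.444399))
```

View pics/a2.png

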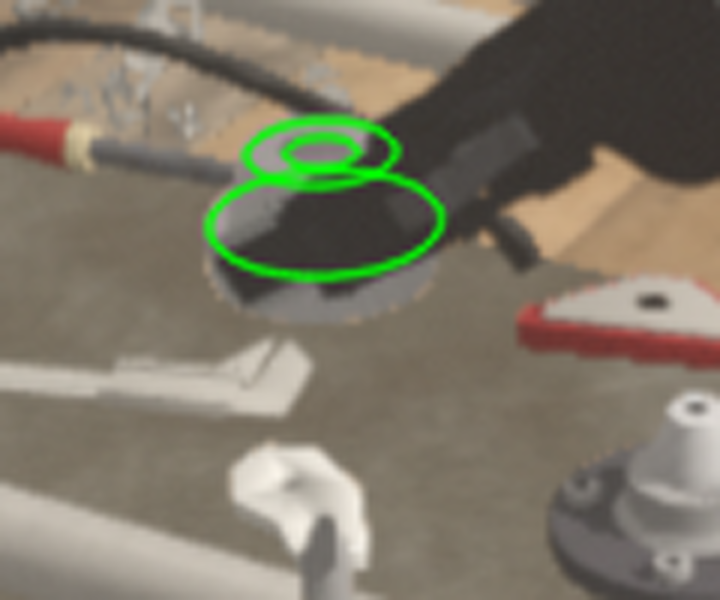

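View pics/a3.png

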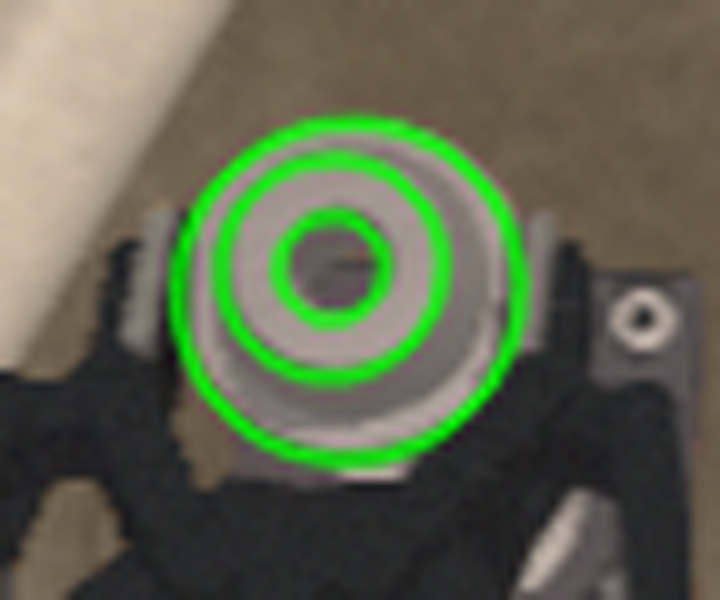

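Request:
step_arm:
  motion:
    - [-0.001,0.01,-0.02,0,0,0,255]
    - [-0.001,0.019,-0.06,0,0,0,255]
    - [-0.001,0.019,-0.1,0,0,0,255]
    - [-0.001,0.019,-0.124,0,0,0,255]
    - [-0.001,0.019,-0.124,0,0,0,255]
    - [-0.001,0.019,-0.124,0,0,0,255]

```text
time: 10.7
tool_pos: [0.6321, 0.0165, 0.1639]
tool_rot: [-0.002, 0.888, 0.003, 0.46]
contact_force: [0.5, -0.9, -1.4]
gripper_width: 0.673
```

```bash
python3 - <<'E'
from fit import *
M["nose"]=[(19,36),(9,36)]
s=monitor.state();print(s["tool_pos"],s["contact_force"])
z0=s["tool_pos"][2]-.0088
f=cam("wrist");save(f,"w8");print(fit(f,"large_cone",(.619,.015),z0=z0))
s=cam("side");cv2.imwrite("pics/s8.png",cv2.resize(s["pixels"][190:340,180:330,::-1],(600,600),interpolation=cv2.INTER_CUBIC))
f=cam("top");print(fit(f,"nose",(.619,.015),z0=z0));cv2.imwrite("pics/t8.png",cv2.resize(f["pixels"][180:240,190:270,::-1],(800,600),interpolation=cv2.INTER_CUBIC))
E
```

```text
[0.63213063 0.01653778 0.16390713] [ 0.49601447 -0.88065182 -1.42274805]
(array([0.619 , 0.0165]), np.float32(23.670631))
(array([0.6205, 0.0145]), np.float32(21.044163))
```

View pics/s8.png

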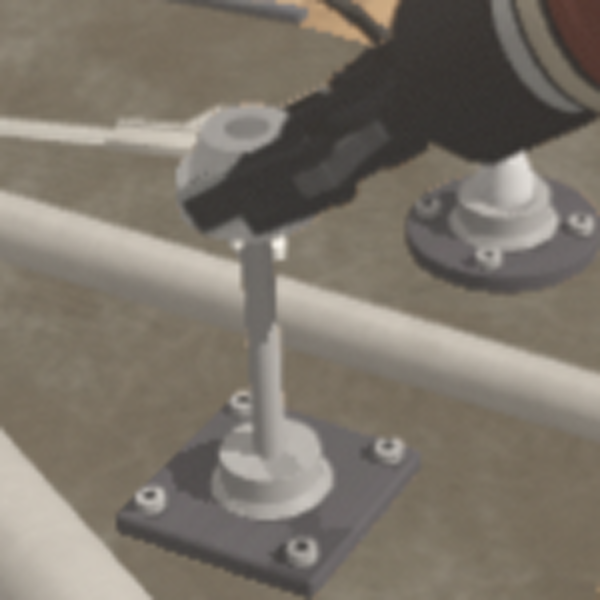

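View pics/t8.png

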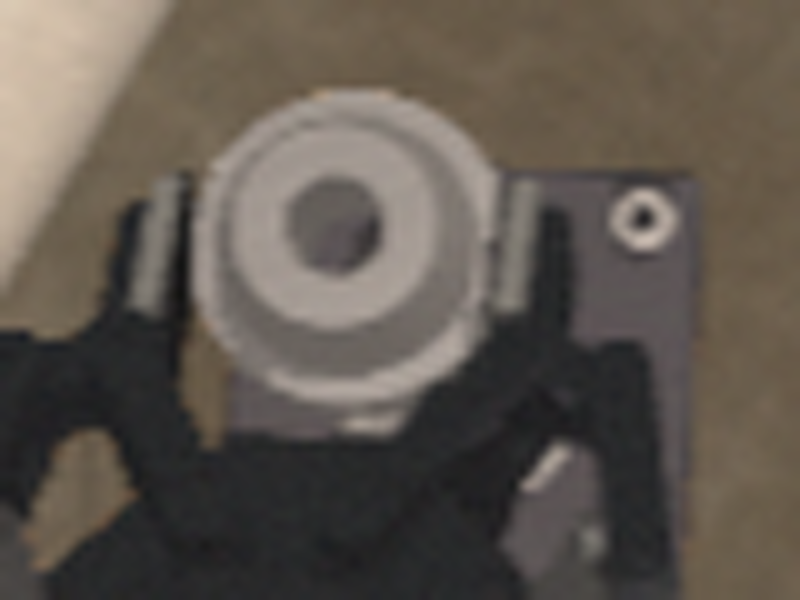

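View pics/w8.png

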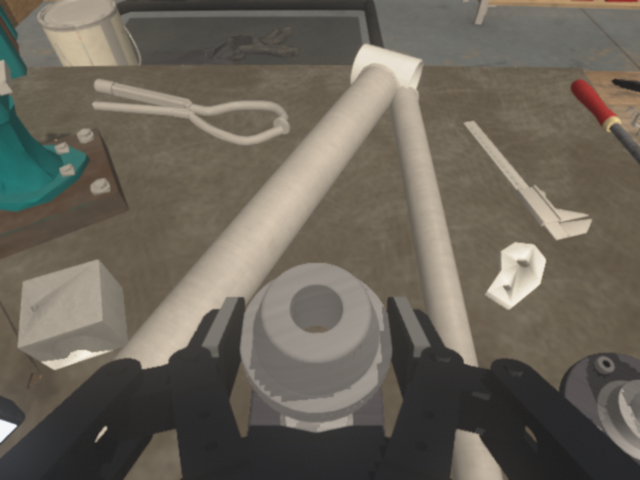

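Request:
step_arm:
  motion:
    - [-0.001,-0.001,-0.02,0,0,0,255]
    - [-0.001,-0.001,-0.04,0,0,0,255]
    - [-0.001,-0.001,-0.06,0,0,0,255]
    - [-0.001,-0.001,-0.08,0,0,0,255]
    - [-0.001,-0.001,-0.1,0,0,0,255]
    - [-0.001,-0.001,-0.1,0,0,0,255]

```text
time: 11.45
tool_pos: [0.6314, 0.0159, 0.1135]
tool_rot: [-0.002, 0.888, 0.002, 0.459]
contact_force: [0.1, 0.2, -2.0]
gripper_width: 0.675
```

```bash
python3 - <<'E'
from fit import *
M["nose"]=[(19,36),(9,36)]
s=monitor.state();print(s["tool_pos"],s["contact_force"],s["ft_torque"])
s=cam("side");cv2.imwrite("pics/s9.png",cv2.resize(s["pixels"][190:340,180:330,::-1],(600,600),interpolation=cv2.INTER_CUBIC))
f=cam("top");cv2.imwrite("pics/t9.png",cv2.resize(f["pixels"][180:240,190:270,::-1],(800,600),interpolation=cv2.INTER_CUBIC))
f=cam("wrist");save(f,"w9")
E
```

```text
[0.63137656 0.01585597 0.11351039] [ 0.12980752  0.23567602 -2.0091886 ] [0.00263117 0.57859292 0.03811025]
```

View pics/s9.png

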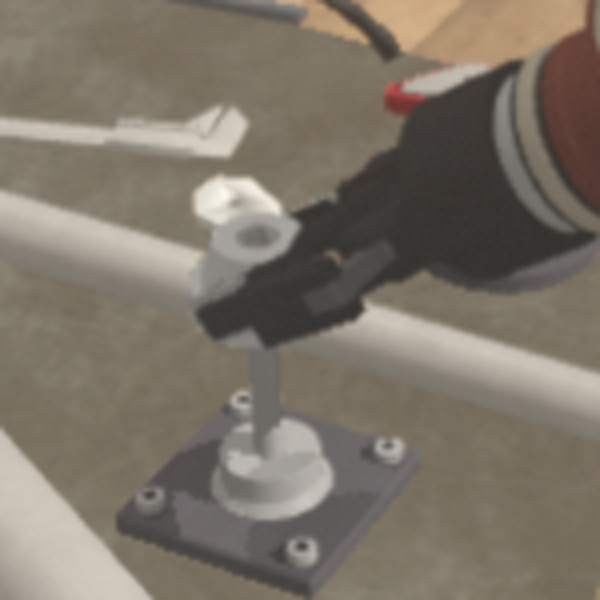

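View pics/w9.png

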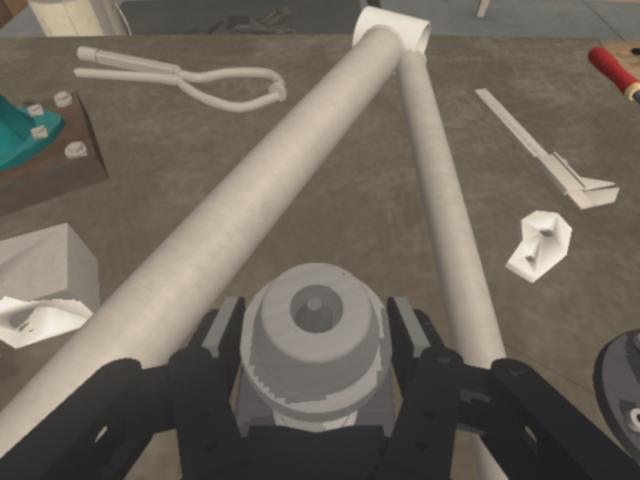

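Request:
step_arm:
  motion:
    - [0,0,-0.02,0,0,0,255]
    - [0,0,-0.04,0,0,0,255]
    - [0,0,-0.06,0,0,0,255]
    - [0,0,-0.08,0,0,0,255]
    - [0,0,-0.1,0,0,0,255]
    - [0,0,-0.11,0,0,0,255]
    - [0,0,-0.11,0,0,0,255]

```text
time: 12.3
tool_pos: [0.6319, 0.0155, 0.0595]
tool_rot: [-0.001, 0.888, 0.002, 0.46]
contact_force: [-0.8, -0.3, -1.1]
gripper_width: 0.675
```

```bash
python3 - <<'E'
from fit import *
s=monitor.state();print(s["tool_pos"],s["contact_force"],s["ft_torque"],s["joint_pos"])
s=cam("side");cv2.imwrite("pics/s10.png",cv2.resize(s["pixels"][190:340,180:330,::-1],(600,600),interpolation=cv2.INTER_CUBIC))
f=cam("top");cv2.imwrite("pics/t10.png",cv2.resize(f["pixels"][180:270,170:290,::-1],(800,600),interpolation=cv2.INTER_CUBIC))
f=cam("wrist");save(f,"w10")
E
```

```text
[0.63193019 0.01551606 0.05949014] [-0.77090968 -0.32138817 -1.0604052 ] [0.03744408 0.60610745 0.05304299] [-0.14939195 -0.0789729   2.29301127  1.74896233  0.12830844 -0.26902508]
```

View pics/s10.png

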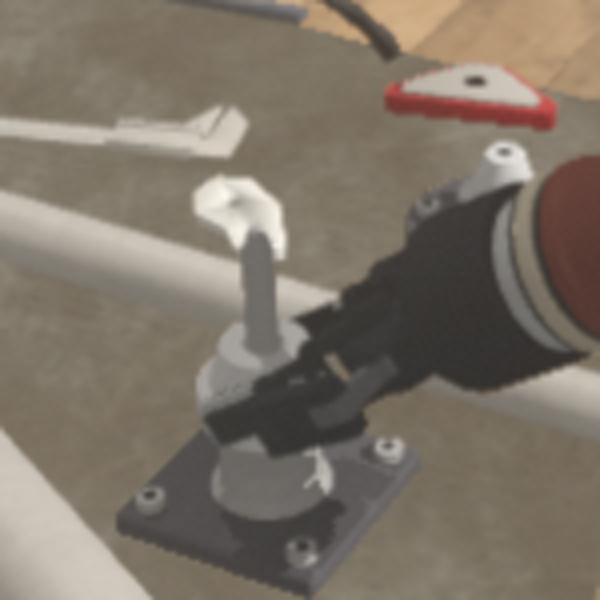

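View pics/t10.png

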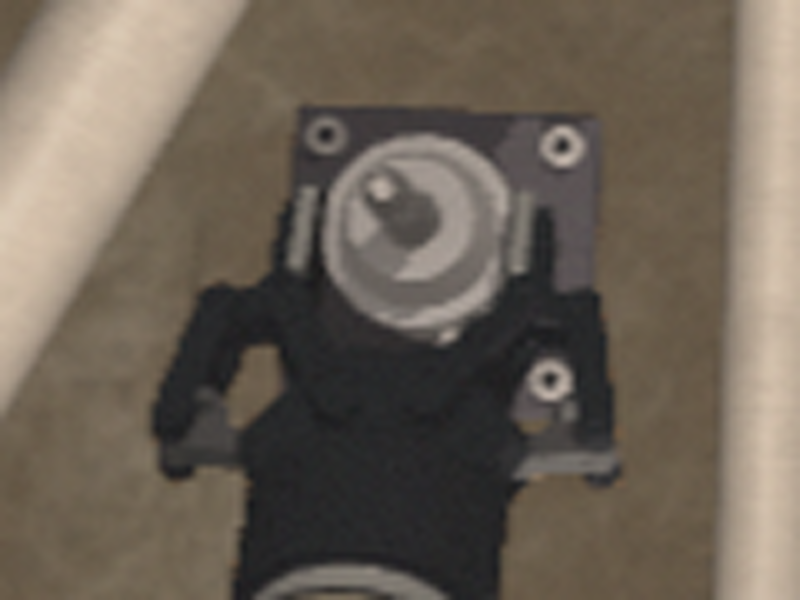

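View pics/w10.png

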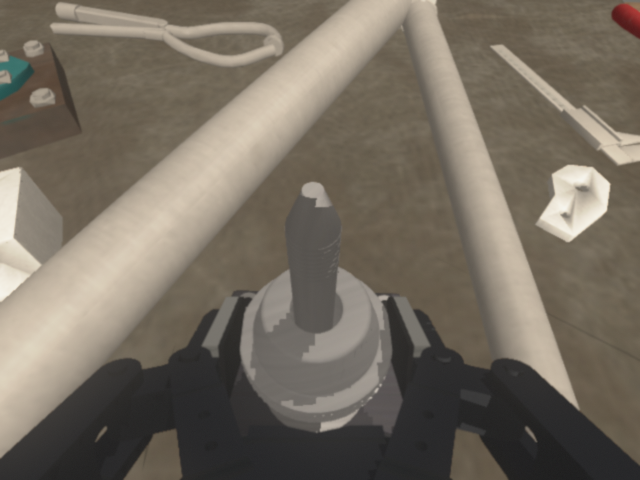

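Request:
step_arm:
  motion:
    - [0,-0.001,-0.01,0,0,0,255]
    - [0,-0.001,-0.02,0,0,0,255]
    - [0,-0.001,-0.028,0,0,0,255]
    - [0,-0.001,-0.034,0,0,0,255]
    - [0,-0.001,-0.036,0,0,0,255]
    - [0,-0.001,-0.036,0,0,0,255]

```text
time: 13.05
tool_pos: [0.6321, 0.0152, 0.0419]
tool_rot: [-0.001, 0.888, 0.003, 0.46]
contact_force: [-0.2, 0.2, -1.4]
gripper_width: 0.676
```

Request:
step_arm:
  motion:
    - [0,0,-0.002,0,0,0,255]
    - [0,0,-0.004,0,0,0,255]
    - [0,0,-0.005,0,0,0,255]
    - [0,0,-0.005,0,0,0,255]

```text
time: 13.45
tool_pos: [0.6318, 0.0153, 0.0388]
tool_rot: [-0.002, 0.888, 0.003, 0.46]
contact_force: [-0.2, -0.3, -1.6]
gripper_width: 0.676
```

```bash
python3 - <<'E'
from fit import *
s=monitor.state();print(s["tool_pos"],s["contact_force"],s["ft_torque"],s["joint_pos"])
s=cam("side");cv2.imwrite("pics/s11.png",cv2.resize(s["pixels"][190:340,180:330,::-1],(600,600),interpolation=cv2.INTER_CUBIC))
E
```

```text
[0.63175642 0.01531474 0.03883419] [-0.15779886 -0.27504678 -1.58459314] [0.06756481 0.57422506 0.00077738] [-0.15059827 -0.02383641  2.29007395  2.09683142  0.14833688 -0.62140179]
```

View pics/s11.png

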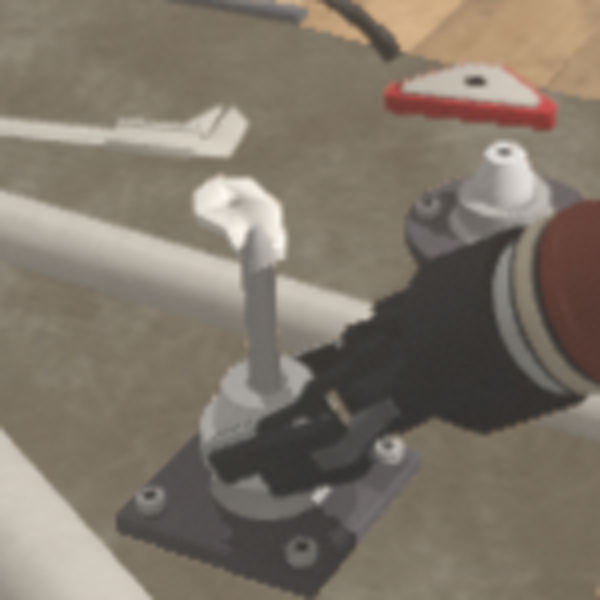

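Request:
step_arm:
  motion:
    - [0,0,-0.001,0,0,0,255]
    - [0,0,-0.002,0,0,0,255]
    - [0,0,-0.003,0,0,0,255]
    - [0,0,-0.003,0,0,0,255]

```text
time: 13.9
tool_pos: [0.6327, 0.0154, 0.0388]
tool_rot: [-0.002, 0.887, 0.003, 0.461]
contact_force: [-4.2, -0.8, 5.7]
gripper_width: 0.677
```

Request:
step_arm:
  motion:
    - [0,0,0.002,0,0,0,255]
    - [0,0,0.002,0,0,0,180]
    - [0,0,0.002,0,0,0,80]
    - [0,0,0.002,0,0,0,20]
    - [0,0,0.002,0,0,0,0]
    - [0,0,0.002,0,0,0,0]
    - [0,0,0.002,0,0,0,0]

```text
time: 14.6
tool_pos: [0.6317, 0.0153, 0.0383]
tool_rot: [-0.002, 0.888, 0.003, 0.46]
contact_force: [-0.0, 0.1, 0.0]
gripper_width: 0.997
```

```bash
python3 - <<'E'
from fit import *
s=monitor.state();print(s["tool_pos"],s["contact_force"],s["ft_torque"],s["gripper_width"])
s=cam("side");cv2.imwrite("pics/s12.png",cv2.resize(s["pixels"][190:340,180:330,::-1],(600,600),interpolation=cv2.INTER_CUBIC))
f=cam("wrist");save(f,"w12")
E
```

```text
[0.63170904 0.01532493 0.0382558 ] [-0.01160499  0.12317919  0.04542873] [-0.00782146  0.4118205  -0.01221584] 0.9968330033756004
```

View pics/s12.png

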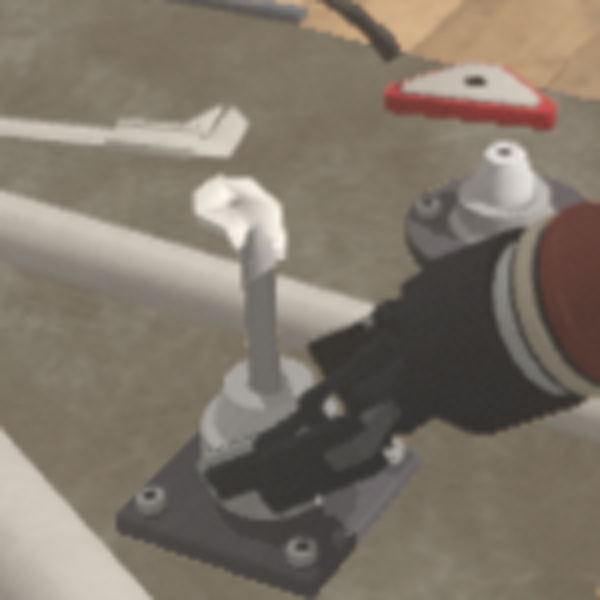

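View pics/w12.png

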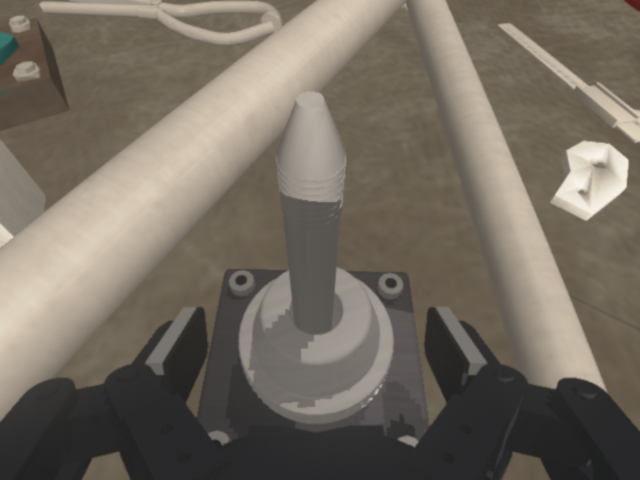

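Request:
step_arm:
  motion:
    - [0,0,0.02,0,0,0,0]
    - [0,0,0.06,0,0,0,0]
    - [0,0,0.12,0,0,0,0]
    - [0,0,0.2,0,0,0,0]
    - [0,0,0.28,0,0,0,0]
    - [0,0,0.36,0,0,0,0]
    - [0,0,0.42,0,0,0,0]
    - [-0.04,-0.03,0.44,0,0,0,0]
    - [-0.08,-0.06,0.44,0,0,0,0]

```text
time: 15.6
tool_pos: [0.6046, -0.0024, 0.2344]
tool_rot: [-0.002, 0.888, 0.004, 0.459]
contact_force: [0.5, -0.3, 1.5]
gripper_width: 1.002
```

```bash
cat > rel.py <<'E'
from h import *
np.set_printoptions(precision=4,suppress=True)
def rel(xyz,yaw_deg,tilt=0):
    s=monitor.state();q=s["tool_rot"];Rc=R.from_quat([q[1],q[2],q[3],q[0]])
    T=R.from_euler('z',yaw_deg,degrees=True)*R.from_euler('y',-tilt,degrees=True)*R.from_matrix(np.diag([1,-1,-1.]))
    print("at",s["tool_pos"],"q",s["joint_pos"],"F",s["contact_force"]);print("shift",(np.array(xyz)-s["tool_pos"])/.5,"turn",(T*Rc.inv()).as_rotvec()/1.5)
E
python3 - <<'E'
from rel import *
rel((.4365,-.332,.24),90)
f=cam("top");cv2.imwrite("pics/t13.png",cv2.resize(f["pixels"][180:270,170:290,::-1],(800,600),interpolation=cv2.INTER_CUBIC))
E
```

```text
at [ 0.6046 -0.0024  0.2344] q [-0.209  -0.5155  2.2828  0.4024  0.4637  1.0801] F [ 0.5149 -0.2513  1.4863]
shift [-0.3363 -0.6593  0.0112] turn [-0.4973  0.4939  0.955 ]
```

View pics/t13.png

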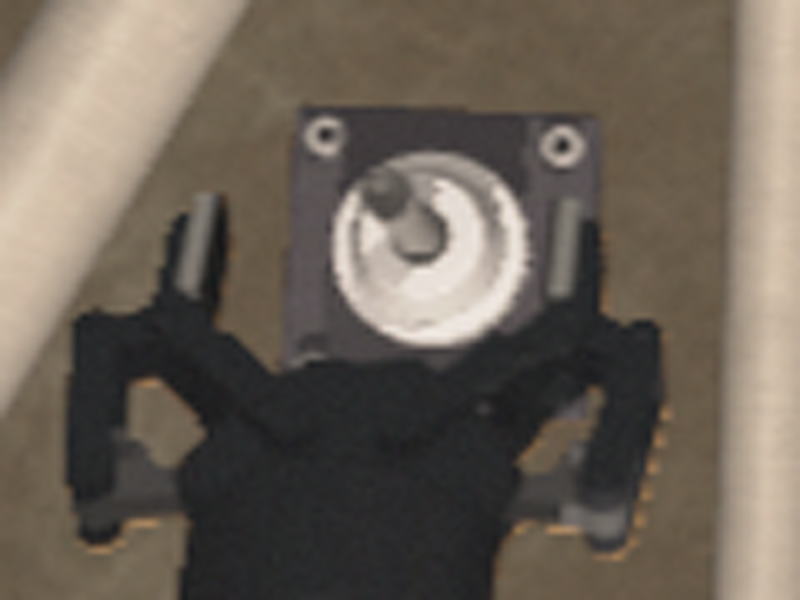

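Request:
step_arm:
  motion:
    - [-0.03,-0.06,0.05,-0.04,0.04,0.077,0]
    - [-0.06,-0.13,0.08,-0.08,0.08,0.155,0]
    - [-0.1,-0.2,0.08,-0.122,0.122,0.234,0]
    - [-0.14,-0.27,0.08,-0.163,0.162,0.313,0]
    - [-0.18,-0.34,0.08,-0.204,0.203,0.392,0]
    - [-0.22,-0.42,0.08,-0.245,0.243,0.47,0]
    - [-0.26,-0.5,0.08,-0.286,0.284,0.549,0]
    - [-0.3,-0.58,0.07,-0.327,0.325,0.628,0]
    - [-0.336,-0.64,0.06,-0.368,0.365,0.707,0]
    - [-0.336,-0.66,0.05,-0.409,0.406,0.785,0]

```text
time: 16.65
tool_pos: [0.4351, -0.3364, 0.2581]
tool_rot: [-0.001, 0.792, 0.603, 0.097]
contact_force: [0.3, -0.1, 0.1]
gripper_width: 1.001
```

```bash
python3 - <<'E'
from rel import *
rel((.4365,-.332,.24),90)
E
```

```text
at [ 0.4351 -0.3364  0.2581] q [-0.8931 -0.1662  1.7871  0.1942  1.5177 -0.6328] F [ 0.2738 -0.1455  0.1299]
shift [ 0.0027  0.0088 -0.0363] turn [-0.0924  0.0911  0.1796]
```

Request:
step_arm:
  motion:
    - [0,0,0,-0.046,0.045,0.09,0]
    - [0.002,0.008,-0.02,-0.092,0.091,0.18,0]
    - [0.002,0.008,-0.036,-0.092,0.091,0.18,0]
    - [0.002,0.008,-0.036,-0.092,0.091,0.18,0]
    - [0.002,0.008,-0.036,-0.092,0.091,0.18,0]

```text
time: 17.15
tool_pos: [0.4376, -0.3289, 0.2399]
tool_rot: [-0.001, 0.708, 0.707, 0.003]
contact_force: [-0.2, -1.5, 0.6]
gripper_width: 1.002
```

```bash
python3 - <<'E'
from rel import *; from fit import *
rel((.4365,-.332,.24),90)
f=cam("wrist");save(f,"w14")
for c,g in(("wrist",f),("side",cam("side")),("top",cam("top"))):
    print(c,fit(g,"head_tube",(.4365,-.332)))
E
```

```text
at [ 0.4376 -0.3289  0.2399] q [-0.7834 -0.1374  1.783   0.0058  1.4979 -0.7823] F [-0.1916 -1.4933  0.5673]
shift [-0.0022 -0.0063  0.0002] turn [-0.0036  0.0018  0.001 ]
wrist (array([ 0.435 , -0.3305]), np.float32(21.226463))
side (array([ 0.438 , -0.3325]), np.float32(17.231554))
top (array([ 0.444, -0.343]), np.float32(11.308614))
```

View pics/w14.png

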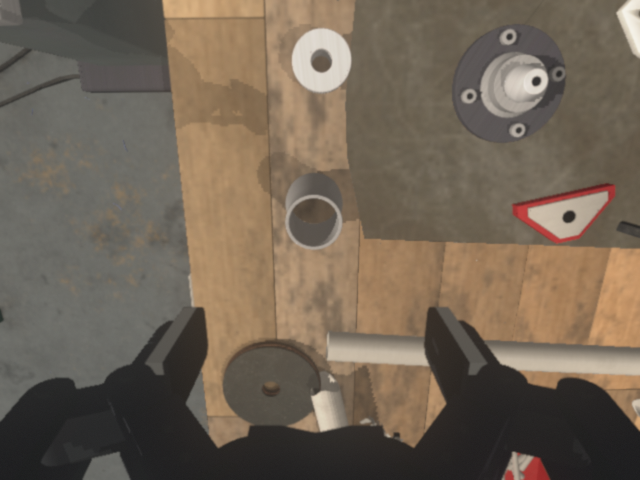

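Request:
step_arm:
  motion:
    - [-0.002,-0.002,-0.06,-0.003,0.002,0.001,0]
    - [-0.003,-0.004,-0.14,-0.003,0.002,0.001,0]
    - [-0.003,-0.004,-0.22,-0.003,0.002,0.001,0]
    - [-0.003,-0.004,-0.3,-0.003,0.002,0.001,0]
    - [-0.003,-0.004,-0.35,-0.003,0.002,0.001,0]
    - [-0.003,-0.004,-0.37,-0.003,0.002,0.001,0]
    - [-0.003,-0.004,-0.37,-0.003,0.002,0.001,0]
    - [-0.003,-0.004,-0.37,-0.003,0.002,0.001,0]

```text
time: 18.1
tool_pos: [0.4373, -0.3321, 0.0572]
tool_rot: [0.001, 0.707, 0.708, -0.0]
contact_force: [0.2, 0.1, 0.8]
gripper_width: 1.0
```

```bash
python3 - <<'E'
from rel import *; from fit import *
rel((.436,-.331,.055),90)
f=cam("wrist");save(f,"w15")
print(fit(f,"head_tube",(.4365,-.332)))
E
```

```text
at [ 0.4373 -0.3321  0.0572] q [-0.7849  0.0463  1.9274 -0.0004  1.1649 -0.7859] F [0.2282 0.0841 0.7582]
shift [-0.0026  0.0022 -0.0045] turn [ 0.0016  0.0012 -0.0008]
(array([ 0.4355, -0.33  ]), np.float32(14.333381))
```

View pics/w15.png

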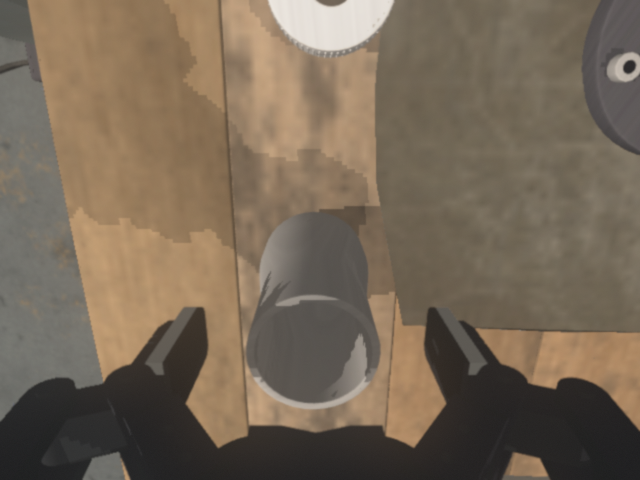

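Request:
step_arm:
  motion:
    - [-0.003,0.003,-0.004,0.0015,0.001,0,0]
    - [-0.003,0.003,-0.004,0.0015,0.001,0,60]
    - [-0.003,0.003,-0.004,0.0015,0.001,0,120]
    - [-0.003,0.003,-0.004,0.0015,0.001,0,255]
    - [-0.003,0.003,-0.004,0.0015,0.001,0,255]
    - [-0.003,0.003,-0.004,0.0015,0.001,0,255]
    - [-0.003,0.003,-0.004,0.0015,0.001,0,255]
    - [-0.003,0.003,-0.004,0.0015,0.001,0,255]

```text
time: 18.95
tool_pos: [0.4354, -0.3298, 0.0542]
tool_rot: [-0.001, 0.706, 0.708, 0.0]
contact_force: [0.0, 2.0, 6.1]
gripper_width: 0.526
```

```bash
python3 - <<'E'
from rel import *; from fit import *
rel((.436,-.331,.055),90); print(monitor.state()["gripper_width"])
f=cam("wrist");save(f,"w16")
print(fit(f,"head_tube",(.4365,-.332)));s=cam("side");print(fit(s,"head_tube",(.4365,-.332)))
E
```

```text
at [ 0.4354 -0.3298  0.0542] q [-0.7845  0.0468  1.9328  0.0001  1.1634 -0.7864] F [0.0048 1.9983 6.0747]
shift [ 0.0011 -0.0024  0.0017] turn [-0.0007 -0.0006 -0.0012]
0.5255002656377246
(array([ 0.4345, -0.3305]), np.float32(14.630547))
(array([ 0.435, -0.337]), np.float32(15.357718))
```

View pics/w16.png

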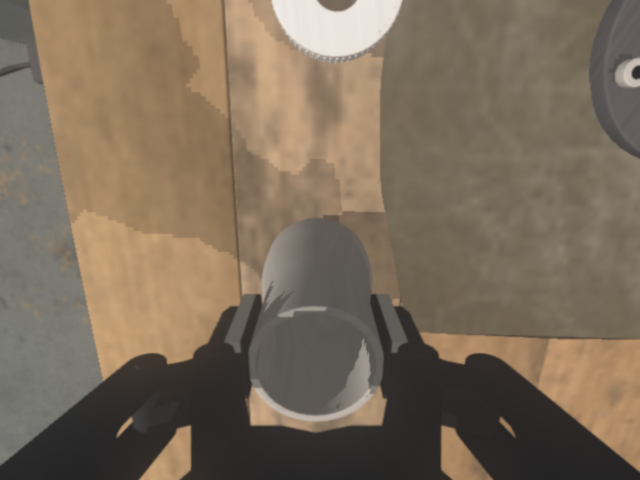

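Request:
step_arm:
  motion:
    - [0,0,0.02,0,0,0,255]
    - [0,0,0.06,0,0,0,255]
    - [0,0,0.12,0,0,0,255]
    - [0,0,0.2,0,0,0,255]
    - [0,0,0.28,0,0,0,255]
    - [0,0,0.35,0,0,0,255]
    - [0,0,0.39,0,0,0,255]
    - [0,0,0.39,0,0,0,255]

```text
time: 19.85
tool_pos: [0.436, -0.3306, 0.2522]
tool_rot: [0.002, 0.706, 0.708, -0.0]
contact_force: [0.0, -0.1, -2.1]
gripper_width: 0.519
```

Request:
step_arm:
  motion:
    - [0.02,0.03,0,0,0,0,255]
    - [0.05,0.09,0,0,0,0,255]
    - [0.09,0.165,0,0,0,0,255]
    - [0.13,0.24,0,0,0,0,255]
    - [0.17,0.315,0,0,0,0,255]
    - [0.21,0.39,0,0,0,0,255]
    - [0.25,0.465,0,0,0,0,255]
    - [0.29,0.54,0,0,0,0,255]
    - [0.325,0.61,0,0,0,0,255]
    - [0.355,0.66,0,0,0,0,255]

```text
time: 20.85
tool_pos: [0.6118, 0.0031, 0.2451]
tool_rot: [-0.003, 0.706, 0.708, -0.001]
contact_force: [-0.2, -0.2, -3.1]
gripper_width: 0.517
```

```bash
python3 - <<'E'
from rel import *; from fit import *
rel((.619,.0155,.245),90); print(monitor.state()["gripper_width"])
f=cam("wrist");save(f,"w17")
f=cam("side");save(f,"s17")
E
```

```text
at [0.6118 0.0031 0.2451] q [-0.1175  0.0181  1.6254  0.0019  1.5047 -0.1211] F [-0.1852 -0.245  -3.1027]
shift [ 0.0145  0.0249 -0.0001] turn [-0.0018 -0.0043 -0.0023]
0.51717655582899
```

View pics/w17.png

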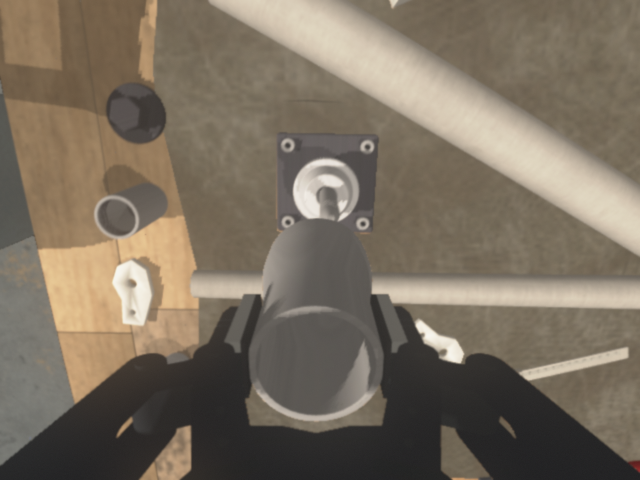

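View pics/s17.png

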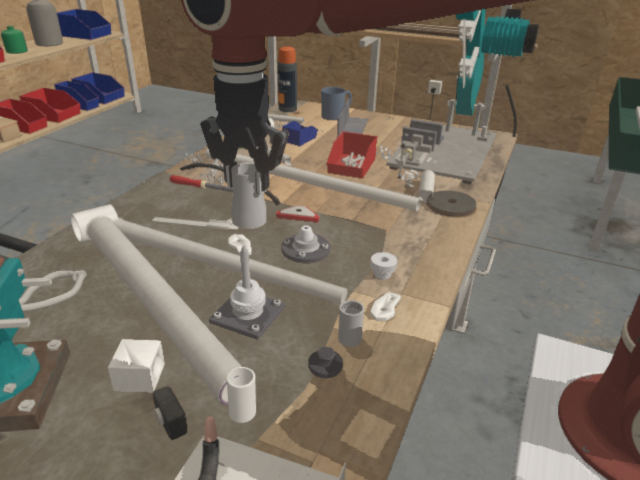

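```bash
python3 - <<'E'
from fit import *
M["fl"]=[(30,16)]
f=cam("wrist");print("fl",fit(f,"fl",(.619,.015),z0=.03),"shell",fit(f,"bb_shell",(.434,-.004)),"cap",fit(f,"bb_cap",(.44,.08)))
cv2.imwrite("pics/cap.png",cv2.resize(f["pixels"][60:250,70:200,::-1],(410,600),interpolation=cv2.INTER_CUBIC))
E
```

```text
fl (array([0.618 , 0.0155]), np.float32(13.565799)) shell (array([ 0.4335, -0.004 ]), np.float32(23.084093)) cap (array([0.4425, 0.0835]), np.float32(8.764563))
```

Request:
step_arm:
  motion:
    - [0.012,0.022,0,-0.002,-0.004,-0.002,255]
    - [0.0145,0.025,0,-0.002,-0.004,-0.002,255]
    - [0.0145,0.025,0,-0.002,-0.004,-0.002,255]
    - [0.0145,0.025,-0.02,-0.002,-0.004,-0.002,255]
    - [0.0145,0.025,-0.02,-0.002,-0.004,-0.002,255]

```text
time: 21.5
tool_pos: [0.6187, 0.0125, 0.2364]
tool_rot: [0.001, 0.708, 0.706, 0.0]
contact_force: [-0.3, -0.3, -3.4]
gripper_width: 0.519
```

```bash
python3 - <<'E'
from rel import *; from fit import *
rel((.619,.0155,.245),90); print(monitor.state()["gripper_width"])
f=cam("wrist");save(f,"w18")
f=cam("side");cv2.imwrite("pics/s18.png",cv2.resize(f["pixels"][120:340,150:350,::-1],(545,600),interpolation=cv2.INTER_CUBIC))
f=cam("top");cv2.imwrite("pics/t18.png",cv2.resize(f["pixels"][160:280,150:310,::-1],(800,600),interpolation=cv2.INTER_CUBIC))
E
```

```text
at [0.6187 0.0125 0.2364] q [-0.0995  0.0345  1.6232 -0.0009  1.4826 -0.0974] F [-0.3199 -0.303  -3.401 ]
shift [0.0006 0.0059 0.0173] turn [0.0007 0.0008 0.0014]
0.5192292738964827
```

View pics/s18.png

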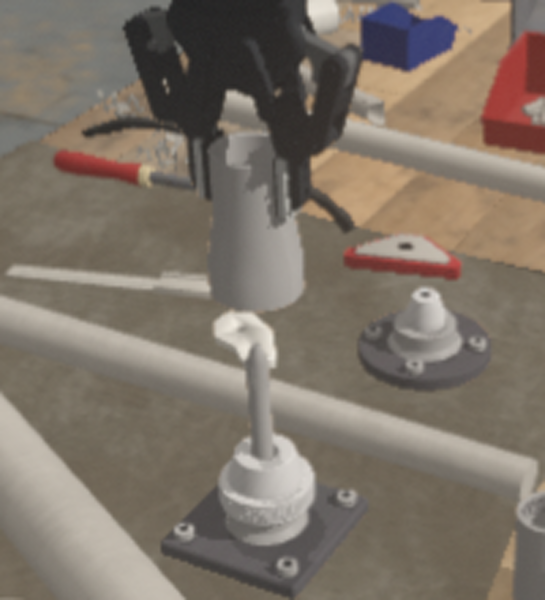

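View pics/w18.png

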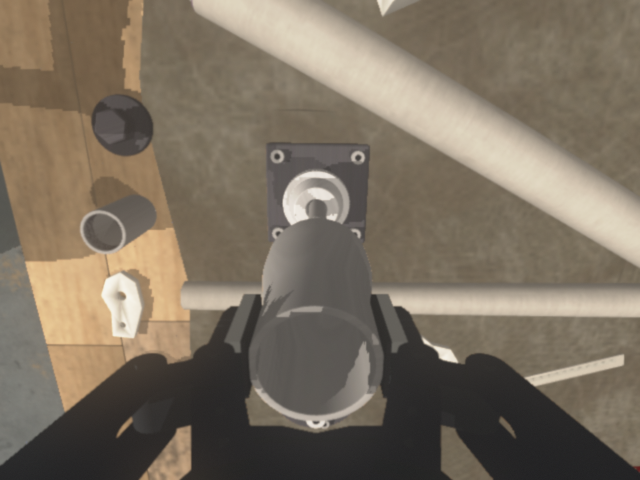

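View pics/cap.png

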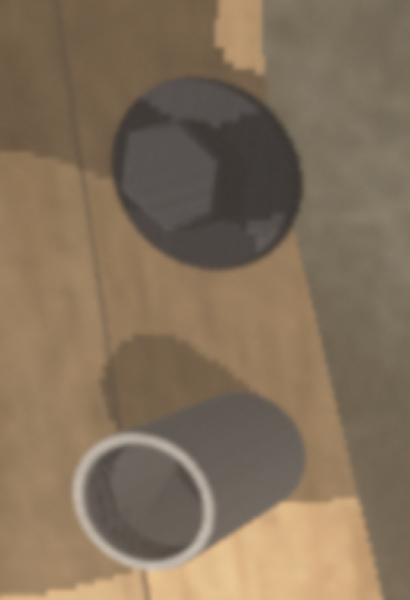

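Request:
step_arm:
  motion:
    - [0,0.004,-0.01,0.001,0.001,0.001,255]
    - [0,0.005,-0.04,0.001,0.001,0.001,255]
    - [0,0.005,-0.08,0.001,0.001,0.001,255]
    - [0,0.005,-0.12,0.001,0.001,0.001,255]
    - [0,0.005,-0.16,0.001,0.001,0.001,255]
    - [0,0.005,-0.2,0.001,0.001,0.001,255]
    - [0,0.005,-0.22,0.001,0.001,0.001,255]
    - [0,0.005,-0.22,0.001,0.001,0.001,255]
    - [0,0.005,-0.22,0.001,0.001,0.001,255]

```text
time: 22.55
tool_pos: [0.62, 0.0155, 0.1287]
tool_rot: [0.001, 0.707, 0.707, 0.001]
contact_force: [0.7, 0.2, -2.0]
gripper_width: 0.522
```

```bash
python3 - <<'E'
from rel import *; from fit import *
rel((.619,.0155,.1002),90); print(monitor.state()["gripper_width"])
f=cam("wrist");save(f,"w19");print(fit(f,"head_tube",(.619,.015),z0=monitor.state()["tool_pos"][2]-.0542))
f=cam("side");cv2.imwrite("pics/s19.png",cv2.resize(f["pixels"][170:340,170:340,::-1],(600,600),interpolation=cv2.INTER_CUBIC))
E
```

```text
at [0.62   0.0155 0.1287] q [-0.0951  0.1216  1.716   0.0005  1.301  -0.0956] F [ 0.6859  0.2016 -1.996 ]
shift [-0.0019 -0.     -0.057 ] turn [-0.0001  0.0021 -0.0002]
0.5221223688835843
(array([0.619 , 0.0155]), np.float32(15.94841))
```

View pics/s19.png

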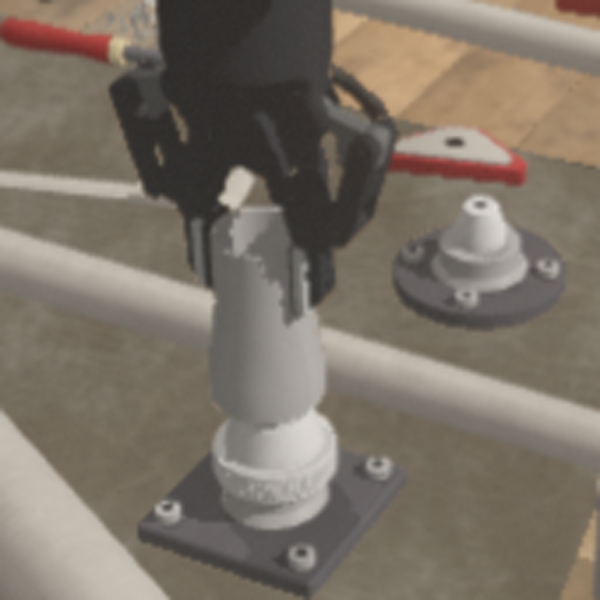

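View pics/w19.png

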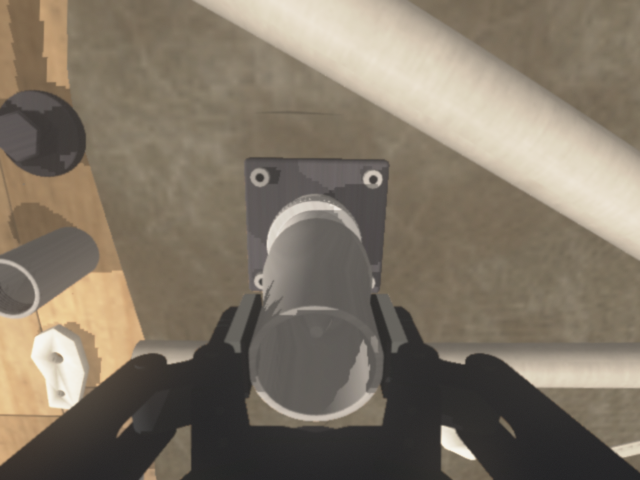

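Request:
step_arm:
  motion:
    - [-0.002,0,-0.01,0,0.002,0,255]
    - [-0.002,0,-0.02,0,0.002,0,255]
    - [-0.002,0,-0.03,0,0.002,0,255]
    - [-0.002,0,-0.038,0,0.002,0,255]
    - [-0.002,0,-0.045,0,0.002,0,255]
    - [-0.002,0,-0.05,0,0.002,0,255]
    - [-0.002,0,-0.05,0,0.002,0,255]
    - [-0.002,0,-0.05,0,0.002,0,255]

```text
time: 23.45
tool_pos: [0.6188, 0.0155, 0.1035]
tool_rot: [-0.0, 0.707, 0.707, 0.0]
contact_force: [0.3, 0.0, -3.4]
gripper_width: 0.521
```

Request:
step_arm:
  motion:
    - [0,0,-0.002,0,0,0,255]
    - [0,0,-0.004,0,0,0,255]
    - [0,0,-0.006,0,0,0,255]
    - [0,0,-0.006,0,0,0,255]

```text
time: 23.85
tool_pos: [0.6187, 0.0155, 0.1004]
tool_rot: [-0.0, 0.707, 0.707, 0.0]
contact_force: [0.7, 0.4, -1.8]
gripper_width: 0.519
```

Request:
step_arm:
  motion:
    - [0,0,-0.001,0,0,0,255]
    - [0,0,-0.002,0,0,0,255]
    - [0,0,-0.003,0,0,0,255]
    - [0,0,-0.003,0,0,0,255]

```text
time: 24.25
tool_pos: [0.6189, 0.0155, 0.1002]
tool_rot: [-0.0, 0.707, 0.707, -0.0]
contact_force: [-3.7, 0.0, 5.3]
gripper_width: 0.523
```

Request:
step_arm:
  motion:
    - [0,0,0.002,0,0,0,255]
    - [0,0,0.002,0,0,0,150]
    - [0,0,0.002,0,0,0,80]
    - [0,0,0.002,0,0,0,20]
    - [0,0,0.002,0,0,0,0]
    - [0,0,0.002,0,0,0,0]
    - [0,0,0.002,0,0,0,0]

```text
time: 24.95
tool_pos: [0.6188, 0.0155, 0.0999]
tool_rot: [-0.0, 0.707, 0.707, 0.0]
contact_force: [0.9, -0.3, -0.3]
gripper_width: 1.0
```

```bash
python3 - <<'E'
from rel import *; from fit import *
rel((.619,.0155,.24),90); print(monitor.state()["gripper_width"])
f=cam("wrist");save(f,"w20");print(fit(f,"head_tube",(.619,.015),z0=.046))
f=cam("side");print(fit(f,"head_tube",(.619,.015),z0=.046));cv2.imwrite("pics/s20.png",cv2.resize(f["pixels"][170:340,170:340,::-1],(600,600),interpolation=cv2.INTER_CUBIC))
E
```

```text
at [0.6188 0.0155 0.0999] q [-0.0952  0.1516  1.7345  0.0003  1.2556 -0.0956] F [ 0.8603 -0.2795 -0.2829]
shift [ 0.0004 -0.      0.2802] turn [-0.0002 -0.0001 -0.0002]
0.9999118737948841
(array([0.6185, 0.015 ]), np.float32(13.284033))
(array([0.621, 0.015]), np.float32(15.193125))
```

View pics/s20.png

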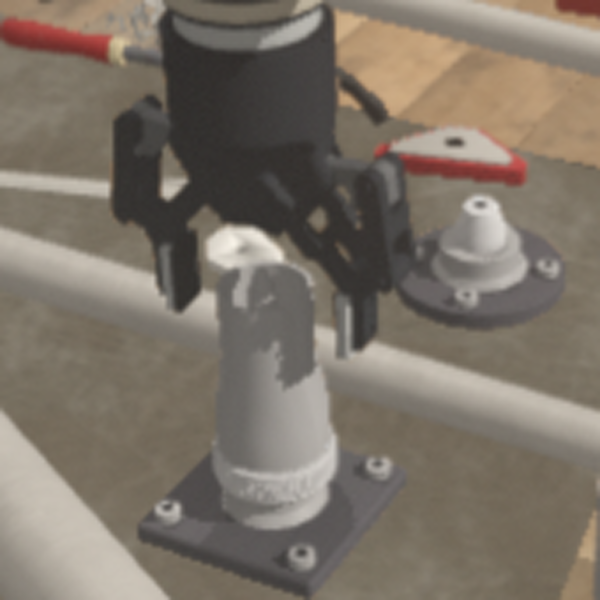

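Request:
step_arm:
  motion:
    - [0,0,0.03,0,0,0,0]
    - [0,0,0.1,0,0,0,0]
    - [0,0,0.18,0,0,0,0]
    - [-0.02,-0.025,0.24,0,0,0,0]
    - [-0.07,-0.085,0.26,0,0,0,0]
    - [-0.125,-0.155,0.26,0,0,0,0]
    - [-0.18,-0.225,0.26,0,0,0,0]
    - [-0.235,-0.295,0.26,0,0,0,0]
    - [-0.29,-0.365,0.22,0,0,0,0]
    - [-0.34,-0.425,0.16,0,0,0,0]

```text
time: 26.05
tool_pos: [0.4492, -0.1995, 0.1835]
tool_rot: [0.004, 0.707, 0.707, 0.001]
contact_force: [0.7, -1.5, 0.5]
gripper_width: 0.998
```

Request:
step_arm:
  motion:
    - [-0.014,-0.017,-0.03,0,0,0,0]
    - [-0.014,-0.017,-0.06,0,0,0,0]
    - [-0.014,-0.017,-0.06,0,0,0,0]
    - [-0.014,-0.017,-0.06,0,0,0,0]

```text
time: 26.45
tool_pos: [0.4428, -0.2048, 0.1506]
tool_rot: [0.0, 0.706, 0.708, 0.0]
contact_force: [0.5, 0.4, 0.2]
gripper_width: 1.001
```

```bash
python3 - <<'E'
from rel import *; from fit import *
rel((.442,-.2055,.008),90); print(monitor.state()["gripper_width"])
f=cam("wrist");save(f,"w21");print(fit(f,"small_cone",(.442,-.205)))
f=cam("side");print(fit(f,"small_cone",(.442,-.205)))
E
```

```text
at [ 0.4428 -0.2048  0.1506] q [-0.5861 -0.2204  2.0068  0.0005  1.3549 -0.5881] F [0.5124 0.433  0.1918]
shift [-0.0017 -0.0015 -0.2853] turn [-0.0002  0.0004 -0.0013]
1.0014095050145377
(array([ 0.442, -0.204]), np.float32(27.760807))
(array([ 0.442 , -0.2055]), np.float32(23.270676))
```

View pics/w21.png

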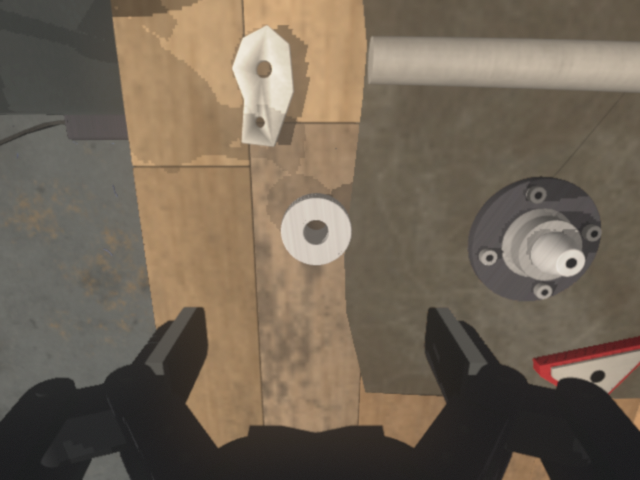

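Small cone at (315,232), centred between the fingers; no conflict. Descend.

Request:
step_arm:
  motion:
    - [-0.001,0.001,-0.06,0,0,-0.001,0]
    - [-0.001,0.001,-0.14,0,0,-0.001,0]
    - [-0.001,0.001,-0.21,0,0,-0.001,0]
    - [-0.001,0.001,-0.26,0,0,-0.001,0]
    - [-0.001,0.001,-0.28,0,0,-0.001,0]
    - [-0.001,0.001,-0.285,0,0,-0.001,0]
    - [-0.001,0.001,-0.285,0,0,-0.001,0]
    - [-0.001,0.001,-0.285,0,0,-0.001,0]

```text
time: 27.35
tool_pos: [0.4428, -0.2058, 0.0094]
tool_rot: [0.002, 0.707, 0.707, 0.0]
contact_force: [-1.3, 0.0, 0.1]
gripper_width: 1.002
```

```bash
python3 - <<'E'
from rel import *; from fit import *
rel((.442,-.2048,.008),90)
f=cam("wrist");save(f,"w22");print(fit(f,"small_cone",(.442,-.205)))
E
```

```text
at [ 0.4428 -0.2058  0.0094] q [-0.5877 -0.0197  2.0885  0.0002  1.0695 -0.5869] F [-1.2585  0.0094  0.0706]
shift [-0.0016  0.002  -0.0028] turn [0.0011 0.0018 0.0006]
(array([ 0.442 , -0.2035]), np.float32(15.372721))
```

View pics/w22.png

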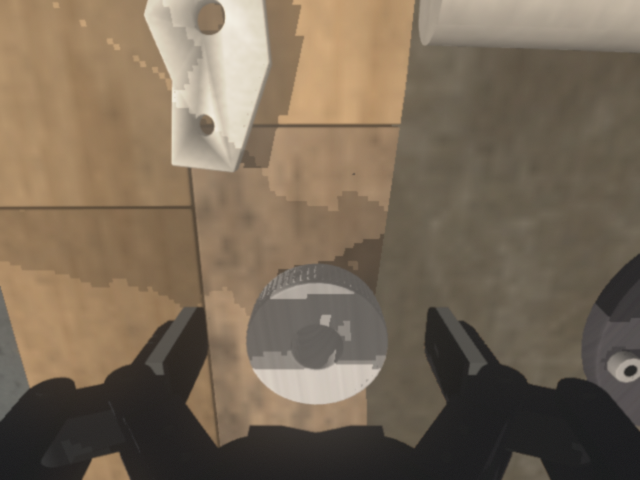

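Request:
step_arm:
  motion:
    - [-0.001,0.003,-0.003,0.001,0.0015,0,0]
    - [-0.001,0.003,-0.003,0.001,0.0015,0,60]
    - [-0.001,0.003,-0.003,0.001,0.0015,0,110]
    - [-0.001,0.003,-0.003,0.001,0.0015,0,255]
    - [-0.001,0.003,-0.003,0.001,0.0015,0,255]
    - [-0.001,0.003,-0.003,0.001,0.0015,0,255]
    - [-0.001,0.003,-0.003,0.001,0.0015,0,255]
    - [-0.001,0.003,-0.003,0.001,0.0015,0,255]

```text
time: 28.2
tool_pos: [0.4413, -0.2039, 0.0067]
tool_rot: [-0.001, 0.708, 0.707, -0.0]
contact_force: [0.7, -0.5, 5.0]
gripper_width: 0.568
```

```bash
python3 - <<'E'
from rel import *; from fit import *
rel((.442,-.2048,.008),90);print(monitor.state()["gripper_width"])
f=cam("wrist");save(f,"w23");print(fit(f,"small_cone",(.442,-.205)))
f=cam("side");print(fit(f,"small_cone",(.442,-.205)));cv2.imwrite("pics/s23.png",cv2.resize(f["pixels"][200:300,320:440,::-1],(720,600),interpolation=cv2.INTER_CUBIC))
E
```

```text
at [ 0.4413 -0.2039  0.0067] q [-0.586  -0.0165  2.0909  0.0002  1.069  -0.5849] F [ 0.6606 -0.5249  5.    ]
shift [ 0.0013 -0.0019  0.0026] turn [-0.0008 -0.0009  0.0008]
0.5684171562300593
(array([ 0.4405, -0.2035]), np.float32(15.198441))
(array([ 0.449 , -0.2195]), np.float32(17.829796))
```

View pics/w23.png

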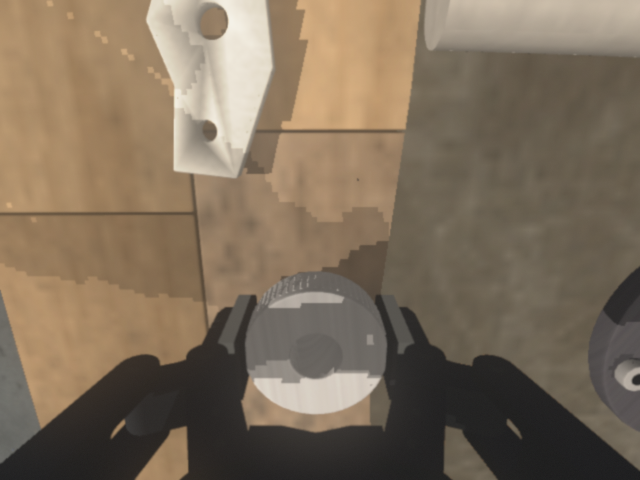

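View pics/s23.png

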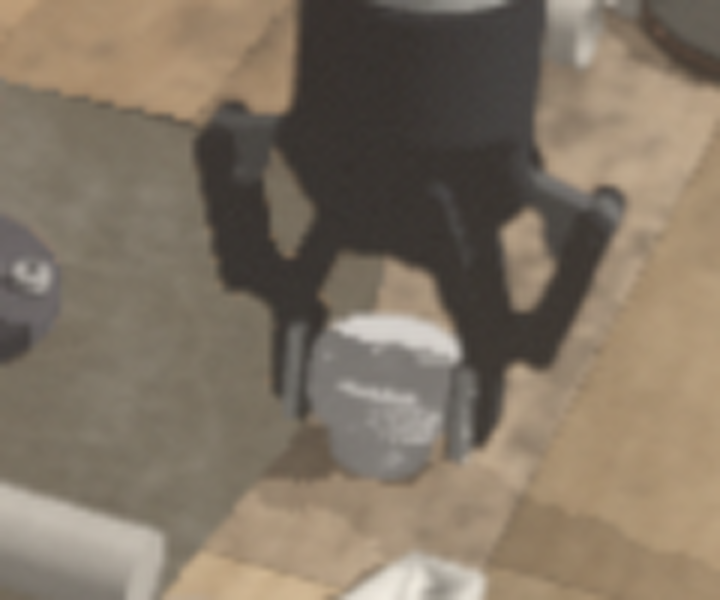

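Request:
step_arm:
  motion:
    - [0,0,0.02,0,0,0,255]
    - [0,0,0.06,0,0,0,255]
    - [0,0,0.13,0,0,0,255]
    - [0,0,0.21,0,0,0,255]
    - [0,0,0.29,0,0,0,255]
    - [0.01,0.012,0.36,0,0,0,255]
    - [0.05,0.062,0.38,0,0,0,255]
    - [0.1,0.124,0.38,0,0,0,255]
    - [0.15,0.186,0.38,0,0,0,255]
    - [0.2,0.248,0.38,0,0,0,255]

```text
time: 29.3
tool_pos: [0.5409, -0.0781, 0.1958]
tool_rot: [-0.002, 0.708, 0.707, -0.001]
contact_force: [0.2, -0.7, -1.8]
gripper_width: 0.567
```

Request:
step_arm:
  motion:
    - [0.05,0.062,0,0,0,0,255]
    - [0.1,0.124,0,0,0,0,255]
    - [0.14,0.174,0,0,0,0,255]
    - [0.155,0.19,0,0,0,0,255]
    - [0.155,0.19,0,0,0,0,255]
    - [0.155,0.19,0,0,0,0,255]

```text
time: 29.9
tool_pos: [0.6175, 0.0148, 0.1955]
tool_rot: [-0.002, 0.708, 0.707, -0.001]
contact_force: [0.3, 0.2, -2.7]
gripper_width: 0.563
```

```bash
python3 - <<'E'
from rel import *; from fit import *
rel((.6187,.015,.1227),90);z=monitor.state()["tool_pos"][2]-.0067
f=cam("wrist");save(f,"w24");print(fit(f,"small_cone",(.619,.015),z0=z))
f=cam("top");print(fit(f,"small_cone",(.619,.015),z0=z))
f=cam("side");cv2.imwrite("pics/s24.png",cv2.resize(f["pixels"][140:340,170:340,::-1],(510,600),interpolation=cv2.INTER_CUBIC))
E
```

```text
at [0.6175 0.0148 0.1955] q [-0.0968  0.062   1.6636  0.0008  1.42   -0.0954] F [ 0.254   0.2403 -2.6749]
shift [ 0.0025  0.0003 -0.1455] turn [-0.0008 -0.0027  0.001 ]
(array([0.6165, 0.015 ]), np.float32(17.0312))
(array([ 0.612, -0.   ]), np.float32(12.279171))
```

View pics/s24.png

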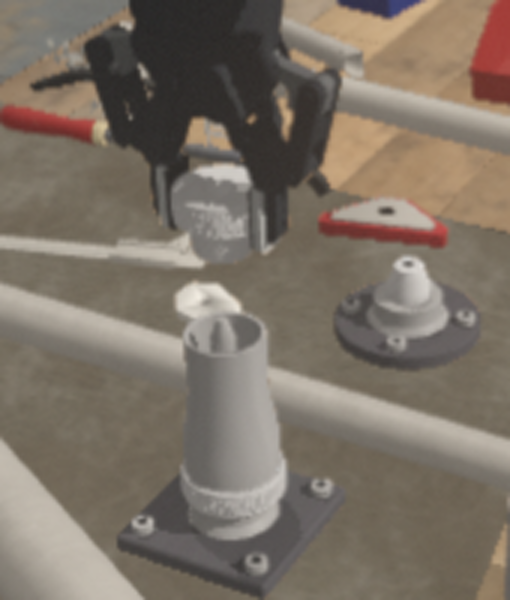

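View pics/w24.png

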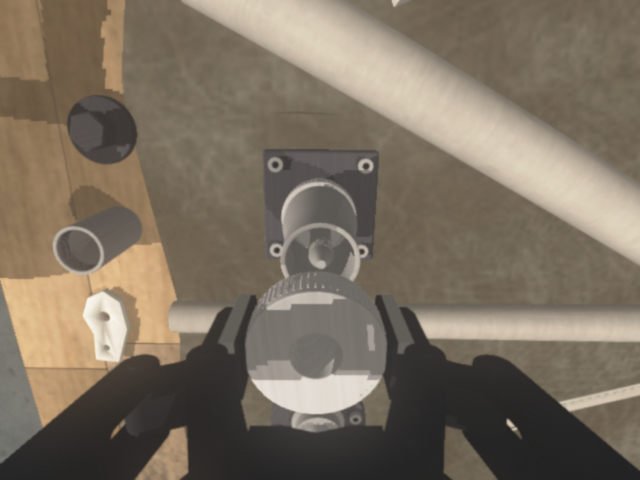

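Request:
step_arm:
  motion:
    - [0.0025,0,0,-0.001,-0.0025,0.001,255]
    - [0.0025,0,-0.03,-0.001,-0.0025,0.001,255]
    - [0.0025,0,-0.06,-0.001,-0.0025,0.001,255]
    - [0.0025,0,-0.08,-0.001,-0.0025,0.001,255]
    - [0.0025,0,-0.084,-0.001,-0.0025,0.001,255]
    - [0.0025,0,-0.084,-0.001,-0.0025,0.001,255]

```text
time: 30.65
tool_pos: [0.6189, 0.0156, 0.1526]
tool_rot: [-0.0, 0.707, 0.707, -0.0]
contact_force: [-0.3, -0.4, -1.3]
gripper_width: 0.568
```

```bash
python3 - <<'E'
from rel import *; from fit import *
rel((.6187,.015,.1227),90);z=monitor.state()["tool_pos"][2]-.0067
f=cam("wrist");print(fit(f,"small_cone",(.619,.015),z0=z))
f=cam("side");cv2.imwrite("pics/s25.png",cv2.resize(f["pixels"][170:340,170:340,::-1],(600,600),interpolation=cv2.INTER_CUBIC))
E
```

```text
at [0.6189 0.0156 0.1526] q [-0.0952  0.0987  1.6986  0.0004  1.3452 -0.0955] F [-0.3155 -0.4038 -1.2797]
shift [-0.0003 -0.0012 -0.0598] turn [-0.0003 -0.0006 -0.0002]
(array([0.618, 0.016]), np.float32(17.24123))
```

View pics/s25.png

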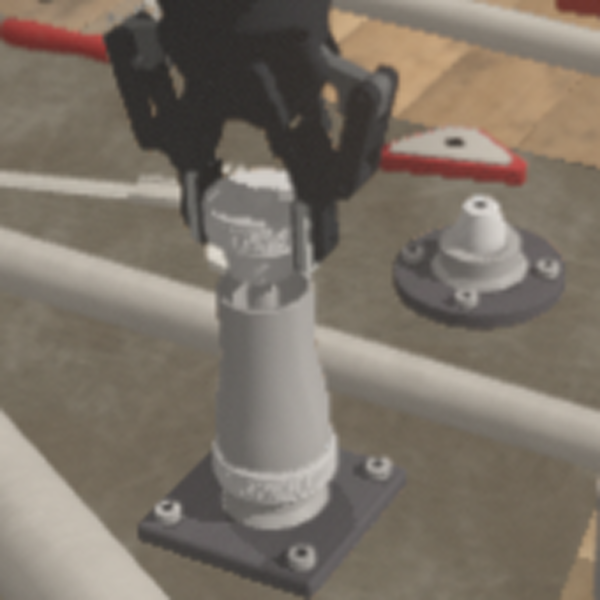

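Aligned. Continue slowly.

Request:
step_arm:
  motion:
    - [0,-0.001,-0.01,0,-0.001,0,255]
    - [0,-0.001,-0.02,0,-0.001,0,255]
    - [0,-0.001,-0.03,0,-0.001,0,255]
    - [0,-0.001,-0.038,0,-0.001,0,255]
    - [0,-0.001,-0.046,0,-0.001,0,255]
    - [0,-0.001,-0.052,0,-0.001,0,255]
    - [0,-0.001,-0.054,0,-0.001,0,255]
    - [0,-0.001,-0.054,0,-0.001,0,255]

```text
time: 31.55
tool_pos: [0.6194, 0.015, 0.1267]
tool_rot: [0.001, 0.707, 0.707, 0.001]
contact_force: [0.3, 0.1, -0.9]
gripper_width: 0.565
```

Request:
step_arm:
  motion:
    - [0,0,-0.002,0,0,0,255]
    - [0,0,-0.004,0,0,0,255]
    - [0,0,-0.006,0,0,0,255]
    - [0,0,-0.006,0,0,0,255]

```text
time: 31.95
tool_pos: [0.6194, 0.015, 0.1238]
tool_rot: [0.001, 0.707, 0.707, 0.001]
contact_force: [0.1, -0.4, -1.7]
gripper_width: 0.563
```

Request:
step_arm:
  motion:
    - [0,0,-0.001,0,0,0,255]
    - [0,0,-0.002,0,0,0,255]
    - [0,0,-0.003,0,0,0,255]
    - [0,0,-0.004,0,0,0,255]
    - [0,0,-0.004,0,0,0,255]

```text
time: 32.45
tool_pos: [0.6197, 0.015, 0.1228]
tool_rot: [0.001, 0.707, 0.707, 0.001]
contact_force: [-3.4, -0.2, 4.1]
gripper_width: 0.567
```

Request:
step_arm:
  motion:
    - [0,0,0.002,0,0,0,255]
    - [0,0,0.002,0,0,0,140]
    - [0,0,0.002,0,0,0,80]
    - [0,0,0.002,0,0,0,20]
    - [0,0,0.002,0,0,0,0]
    - [0,0,0.002,0,0,0,0]
    - [0,0,0.002,0,0,0,0]

```text
time: 33.15
tool_pos: [0.6195, 0.015, 0.1229]
tool_rot: [0.001, 0.707, 0.707, 0.001]
contact_force: [-1.0, -0.4, -0.1]
gripper_width: 0.999
```

```bash
python3 - <<'E'
from rel import *; from fit import *
rel((.434,-.004,.2),90)
f=cam("wrist");save(f,"w26");print(fit(f,"small_cone",(.619,.015),z0=.116))
f=cam("side");print(fit(f,"small_cone",(.619,.015),z0=.116));cv2.imwrite("pics/s26.png",cv2.resize(f["pixels"][170:340,170:340,::-1],(600,600),interpolation=cv2.INTER_CUBIC))
E
```

```text
at [0.6195 0.015  0.1229] q [-0.096   0.1266  1.7207  0.0006  1.2915 -0.0965] F [-1.0188 -0.4152 -0.0853]
shift [-0.371  -0.038   0.1542] turn [-0.0002  0.0019 -0.0002]
(array([0.6185, 0.015 ]), np.float32(16.925198))
(array([ 0.6305, -0.001 ]), np.float32(18.205032))
```

View pics/s26.png

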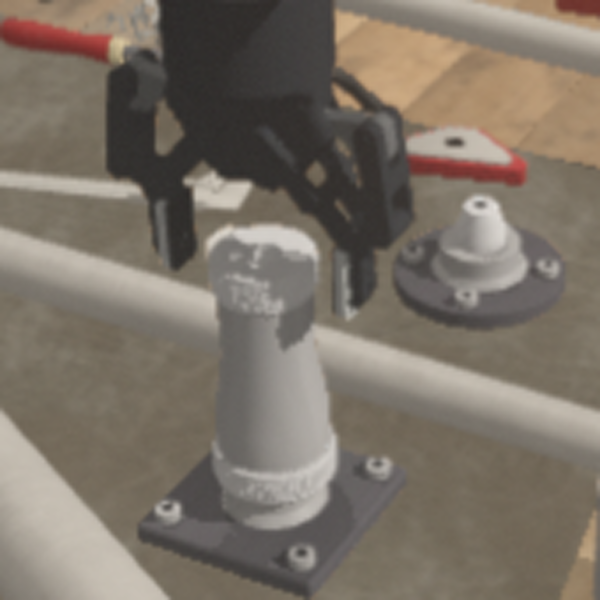

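Request:
step_arm:
  motion:
    - [0,0,0.03,0,0,0,0]
    - [0,0,0.09,0,0,0,0]
    - [0,0,0.16,0,0,0,0]
    - [-0.04,-0.004,0.19,0,0,0,0]
    - [-0.11,-0.01,0.19,0,0,0,0]
    - [-0.19,-0.02,0.19,0,0,0,0]
    - [-0.27,-0.03,0.19,0,0,0,0]
    - [-0.34,-0.036,0.16,0,0.002,0,0]
    - [-0.371,-0.038,0.13,0,0.002,0,0]
    - [-0.371,-0.038,0.1,0,0.002,0,0]

```text
time: 34.25
tool_pos: [0.4333, -0.0041, 0.1737]
tool_rot: [0.001, 0.707, 0.707, 0.001]
contact_force: [0.5, -0.1, 0.0]
gripper_width: 1.002
```

Request:
step_arm:
  motion:
    - [0,0,0,0,0,0,0]
    - [0,0,0,0,0,0,0]
    - [0,0,0,0,0,0,0]

```text
time: 34.55
tool_pos: [0.4352, -0.004, 0.1741]
tool_rot: [0.0, 0.707, 0.707, 0.0]
contact_force: [0.2, 0.3, 0.4]
gripper_width: 1.001
```

```bash
python3 - <<'E'
from rel import *; from fit import *
f=cam("wrist");save(f,"w27");r=fit(f,"bb_shell",(.434,-.004));print(r,"cap",fit(f,"bb_cap",(.44,.082)))
f=cam("side");print(fit(f,"bb_shell",(.434,-.004)),fit(f,"bb_cap",(.44,.082)))
rel((*r[0],.025),90)
E
```

```text
(array([ 0.433 , -0.0035]), np.float32(21.508919)) cap (array([0.4405, 0.0845]), np.float32(8.114064))
(array([ 0.436 , -0.0035]), np.float32(19.403214)) (array([0.441 , 0.0825]), np.float32(7.9961095))
at [ 0.435  -0.004   0.1739] q [-0.1808 -0.3909  2.1     0.0003  1.4317 -0.1814] F [0.3927 0.2997 0.5911]
shift [-0.004   0.0011 -0.2978] turn [-0.0001  0.0006 -0.0004]
```

View pics/w27.png

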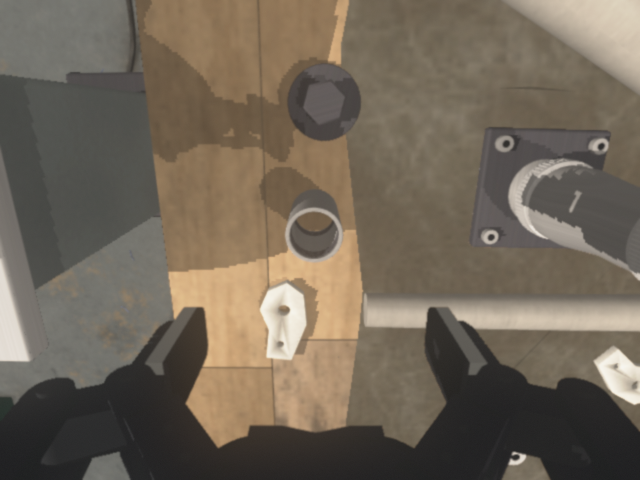

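Request:
step_arm:
  motion:
    - [-0.002,0.001,-0.06,0,0,0,0]
    - [-0.002,0.001,-0.14,0,0,0,0]
    - [-0.002,0.001,-0.21,0,0,0,0]
    - [-0.002,0.001,-0.27,0,0,0,0]
    - [-0.002,0.001,-0.297,0,0,0,0]
    - [-0.002,0.001,-0.297,0,0,0,0]
    - [-0.002,0.001,-0.297,0,0,0,0]

```text
time: 35.35
tool_pos: [0.4338, -0.0036, 0.0251]
tool_rot: [0.0, 0.707, 0.707, 0.0]
contact_force: [0.7, -0.1, 0.1]
gripper_width: 1.002
```

```bash
python3 - <<'E'
from rel import *; from fit import *
f=cam("wrist");save(f,"w28");r=fit(f,"bb_shell",(.434,-.004));print(r)
rel((*r[0],.025),90)
E
```

```text
(array([ 0.433, -0.003]), np.float32(15.188818))
at [ 0.4344 -0.0037  0.0258] q [-0.1803 -0.189   2.2099  0.0003  1.1187 -0.1808] F [ 0.1913 -0.1479 -0.1493]
shift [-0.0027  0.0014 -0.0016] turn [ 0.0001  0.0013 -0.0002]
```

View pics/w28.png

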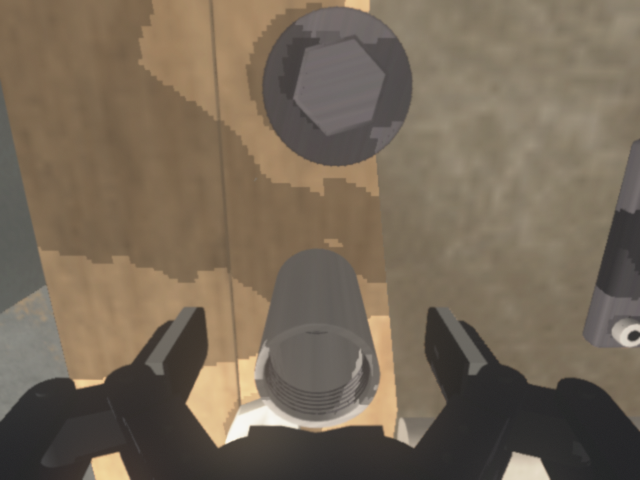

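Request:
step_arm:
  motion:
    - [-0.001,0.001,-0.001,0,0.001,0,0]
    - [-0.001,0.001,-0.001,0,0.001,0,80]
    - [-0.001,0.001,-0.001,0,0.001,0,130]
    - [-0.001,0.001,-0.001,0,0.001,0,255]
    - [-0.001,0.001,-0.001,0,0.001,0,255]
    - [-0.001,0.001,-0.001,0,0.001,0,255]
    - [-0.001,0.001,-0.001,0,0.001,0,255]
    - [-0.001,0.001,-0.001,0,0.001,0,255]

```text
time: 36.2
tool_pos: [0.4331, -0.0031, 0.0246]
tool_rot: [-0.0, 0.707, 0.707, -0.0]
contact_force: [-0.9, 0.7, 6.4]
gripper_width: 0.454
```

```bash
python3 - <<'E'
from rel import *; from fit import *
f=cam("wrist");save(f,"w29");r=fit(f,"bb_shell",(.434,-.004));print(r,monitor.state()["gripper_width"])
rel((*r[0],.025),90)
# hex from w28 pose (approx same pose: shift small) -> use this frame's pose minus; recompute corners in w29
cv2.imwrite("pics/w29z.png",cv2.resize(f["pixels"][0:200,230:450,::-1],(660,600),interpolation=cv2.INTER_CUBIC))
E
```

```text
(array([ 0.432 , -0.0035]), np.float32(16.188213)) 0.45638449923194974
at [ 0.4331 -0.0031  0.0246] q [-0.1793 -0.1882  2.2115 -0.      1.1189 -0.1795] F [-0.3817 -0.5718  5.6649]
shift [-0.0022 -0.0008  0.0007] turn [-0.0001 -0.0004 -0.0002]
```

View pics/w29z.png

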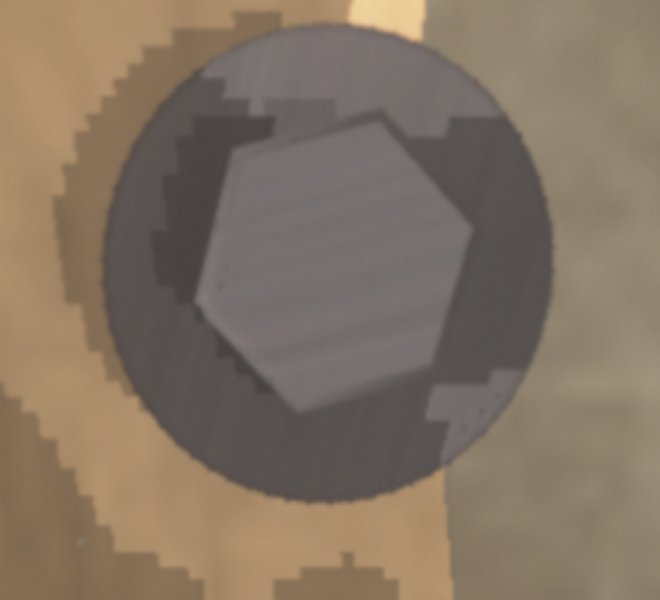

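View pics/w29.png

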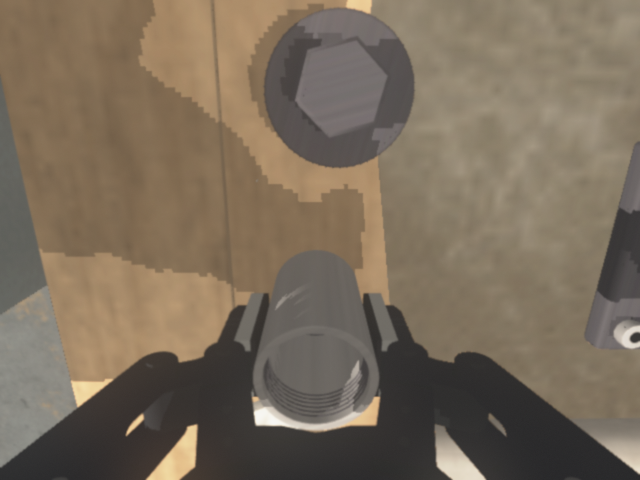

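```bash
python3 - <<'E'
from rel import *
f=cam("wrist")
C=[(233,150),(380,120),(474,225),(435,365),(300,410),(197,300)]
P=np.array([atz(f,(230+(a+.5)/3-.5,(b+.5)/3-.5),.042)[:2] for a,b in C]);c=P.mean(0)
d=P-c;print(c,np.linalg.norm(d,axis=1));a=np.degrees(np.arctan2(d[:,1],d[:,0]))
print(a, (np.mod(a,60)))
# disc
from fit import *
print(fit(f,"bb_cap",(.44,.083)))
E
```

```text
[0.4402 0.084 ] [0.0151 0.0141 0.0145 0.0145 0.015  0.0148]
[ 134.6118   73.3225   15.2609  -43.2207 -103.8125 -166.2714] [14.6118 13.3225 15.2609 16.7793 16.1875 13.7286]
(array([0.44 , 0.084]), np.float32(8.357777))
```

Request:
step_arm:
  motion:
    - [0,0,0.02,0,0,0,255]
    - [0,0,0.06,0,0,0,255]
    - [0,0,0.13,0,0,0,255]
    - [0,0,0.2,0,0,0,255]
    - [0.015,-0.02,0.25,0,0,0,255]
    - [0.05,-0.06,0.26,0,0,0,255]
    - [0.1,-0.12,0.26,0,0,0,255]
    - [0.15,-0.18,0.26,0,0,0,255]
    - [0.2,-0.24,0.26,0,0,0,255]
    - [0.25,-0.3,0.26,0,0,0,255]

```text
time: 37.3
tool_pos: [0.5576, -0.154, 0.1532]
tool_rot: [-0.002, 0.707, 0.707, -0.001]
contact_force: [0.4, -0.3, -3.0]
gripper_width: 0.454
```

Request:
step_arm:
  motion:
    - [0.05,-0.06,0,0,0,0,255]
    - [0.1,-0.115,0,0,0,0,255]
    - [0.119,-0.135,0,0,0,0,255]
    - [0.119,-0.138,0,0,0,0,255]
    - [0.119,-0.138,0,0,0,0,255]

```text
time: 37.8
tool_pos: [0.6161, -0.2217, 0.153]
tool_rot: [-0.002, 0.707, 0.707, -0.001]
contact_force: [0.6, 0.8, -1.6]
gripper_width: 0.455
```

```bash
python3 - <<'E'
from rel import *; from fit import *
M["bbp"]=[(52,12),(24,30)]
rel((.6178,-.222,.0546),90);z=monitor.state()["tool_pos"][2]-.0246
f=cam("wrist");save(f,"w30");print(fit(f,"bb_post",(.6178,-.222)),fit(f,"bbp",(.6178,-.222)),"shell",fit(f,"bb_shell",(.6178,-.222),z0=z))
f=cam("side");print(fit(f,"bb_post",(.6178,-.222)));cv2.imwrite("pics/s30.png",cv2.resize(f["pixels"][120:280,230:390,::-1],(600,600),interpolation=cv2.INTER_CUBIC))
E
```

```text
at [ 0.6161 -0.2217  0.153 ] q [-0.4587  0.1811  1.607  -0.0004  1.3576 -0.4586] F [ 0.6476  0.7769 -1.6479]
shift [ 0.0034 -0.0007 -0.1968] turn [-0.001  -0.0026  0.    ]
(array([ 0.6173, -0.2205]), np.float32(24.619991)) (array([ 0.6173, -0.2205]), np.float32(13.2841625)) shell (array([ 0.6153, -0.222 ]), np.float32(15.951183))
(array([ 0.6183, -0.2235]), np.float32(23.243004))
```

View pics/w30.png

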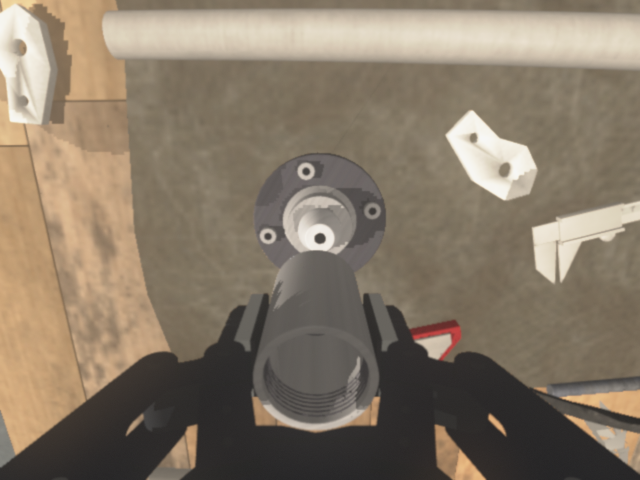

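View pics/s30.png

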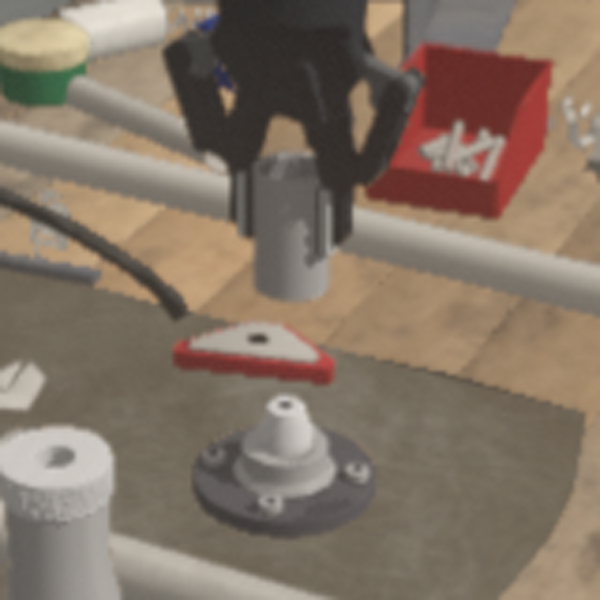

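Request:
step_arm:
  motion:
    - [0.004,0,-0.01,-0.001,-0.0025,0,255]
    - [0.004,0,-0.05,-0.001,-0.0025,0,255]
    - [0.004,0,-0.09,-0.001,-0.0025,0,255]
    - [0.004,0,-0.125,-0.001,-0.0025,0,255]
    - [0.004,0,-0.136,-0.001,-0.0025,0,255]
    - [0.004,0,-0.136,-0.001,-0.0025,0,255]
    - [0.004,0,-0.136,-0.001,-0.0025,0,255]

```text
time: 38.6
tool_pos: [0.6195, -0.2221, 0.0868]
tool_rot: [0.002, 0.707, 0.707, 0.0]
contact_force: [0.7, -1.0, -2.0]
gripper_width: 0.447
```

```bash
python3 - <<'E'
from rel import *; from fit import *
M["bbp"]=[(52,12),(24,30)]
rel((.6178,-.222,.0546),90)
f=cam("wrist");save(f,"w31");print(fit(f,"bbp",(.6178,-.222)))
f=cam("side");cv2.imwrite("pics/s31.png",cv2.resize(f["pixels"][170:280,250:360,::-1],(600,600),interpolation=cv2.INTER_CUBIC))
f=cam("top");cv2.imwrite("pics/t31.png",cv2.resize(f["pixels"][180:270,290:410,::-1],(800,600),interpolation=cv2.INTER_CUBIC))
E
```

```text
at [ 0.6195 -0.2221  0.0868] q [-0.4572  0.2493  1.6455 -0.0002  1.243  -0.4575] F [ 0.6581 -1.0375 -2.0226]
shift [-0.0034  0.0003 -0.0644] turn [ 0.0012  0.0022 -0.0003]
(array([ 0.6173, -0.2205]), np.float32(11.278128))
```

View pics/s31.png

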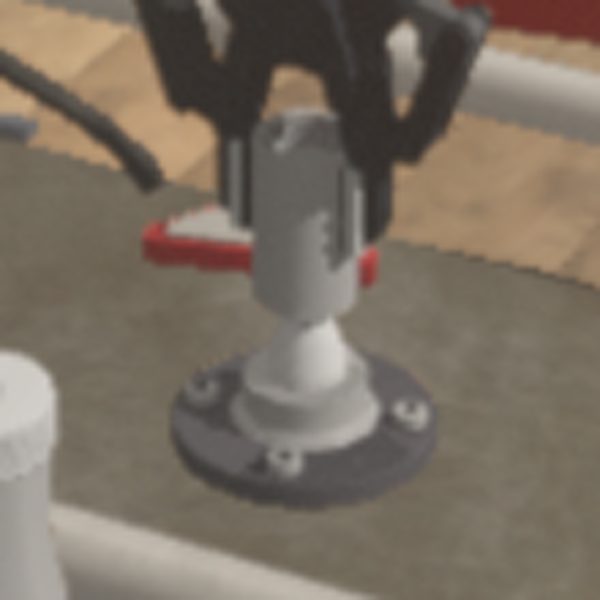

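View pics/w31.png

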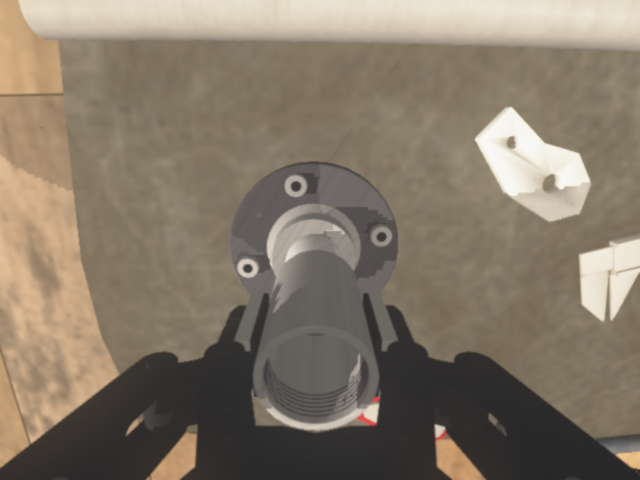

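Request:
step_arm:
  motion:
    - [-0.0025,0.002,-0.006,0.001,0.002,0,255]
    - [-0.0025,0.002,-0.014,0.001,0.002,0,255]
    - [-0.0025,0.002,-0.022,0.001,0.002,0,255]
    - [-0.0025,0.002,-0.03,0.001,0.002,0,255]
    - [-0.0025,0.002,-0.034,0.001,0.002,0,255]
    - [-0.0025,0.002,-0.034,0.001,0.002,0,255]

```text
time: 39.35
tool_pos: [0.6174, -0.2208, 0.0682]
tool_rot: [-0.001, 0.707, 0.707, -0.0]
contact_force: [-0.2, -0.4, -1.3]
gripper_width: 0.455
```

Request:
step_arm:
  motion:
    - [0,0,-0.004,0,0,0,255]
    - [0,0,-0.008,0,0,0,255]
    - [0,0,-0.012,0,0,0,255]
    - [0,0,-0.012,0,0,0,255]

```text
time: 39.75
tool_pos: [0.6175, -0.2209, 0.0625]
tool_rot: [-0.001, 0.707, 0.707, -0.0]
contact_force: [-0.8, 0.2, -1.3]
gripper_width: 0.451
```

Request:
step_arm:
  motion:
    - [0,0,-0.004,0,0,0,255]
    - [0,0,-0.008,0,0,0,255]
    - [0,0,-0.012,0,0,0,255]
    - [0,0,-0.013,0,0,0,255]
    - [0,0,-0.013,0,0,0,255]

```text
time: 40.25
tool_pos: [0.6176, -0.2209, 0.0562]
tool_rot: [-0.001, 0.707, 0.707, -0.0]
contact_force: [-0.5, -0.7, -1.4]
gripper_width: 0.454
```

Request:
step_arm:
  motion:
    - [0,0,-0.001,0,0,0,255]
    - [0,0,-0.002,0,0,0,255]
    - [0,0,-0.003,0,0,0,255]
    - [0,0,-0.004,0,0,0,255]
    - [0,0,-0.004,0,0,0,255]

```text
time: 40.75
tool_pos: [0.6178, -0.221, 0.0548]
tool_rot: [-0.0, 0.707, 0.707, -0.0]
contact_force: [-0.5, 0.3, -0.5]
gripper_width: 0.457
```

Request:
step_arm:
  motion:
    - [0,0,-0.001,0,0,0,255]
    - [0,0,-0.002,0,0,0,255]
    - [0,0,-0.003,0,0,0,255]
    - [0,0,-0.003,0,0,0,255]

```text
time: 41.15
tool_pos: [0.6179, -0.221, 0.0547]
tool_rot: [-0.001, 0.707, 0.707, -0.0]
contact_force: [-5.0, 3.0, 7.7]
gripper_width: 0.457
```

```bash
python3 - <<'E'
from rel import *; from fit import *
rel((.6178,-.222,.0546),90)
f=cam("side");cv2.imwrite("pics/s32.png",cv2.resize(f["pixels"][170:280,250:360,::-1],(600,600),interpolation=cv2.INTER_CUBIC))
E
```

```text
at [ 0.6179 -0.221   0.0547] q [-0.4567  0.2858  1.661  -0.0004  1.1962 -0.4569] F [-4.9748  3.0374  7.6641]
shift [-0.0001 -0.002  -0.0001] turn [-0.0002 -0.0009 -0.0003]
```

View pics/s32.png

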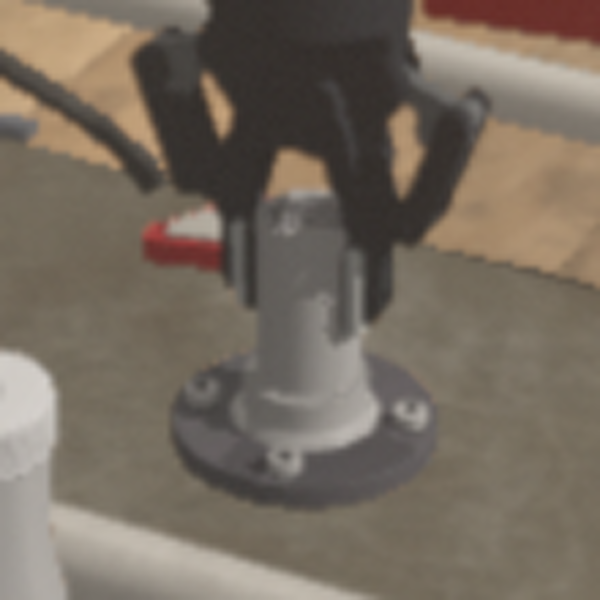

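Seated at TCP z = 0.0547, against 0.0546 expected. Release and lift.

Request:
step_arm:
  motion:
    - [0,0,0.003,0,0,0,255]
    - [0,0,0.003,0,0,0,150]
    - [0,0,0.003,0,0,0,90]
    - [0,0,0.003,0,0,0,30]
    - [0,0,0.003,0,0,0,0]
    - [0,0,0.003,0,0,0,0]
    - [0,0,0.003,0,0,0,0]

```text
time: 41.9
tool_pos: [0.6178, -0.221, 0.0544]
tool_rot: [-0.0, 0.707, 0.707, -0.0]
contact_force: [0.7, 0.4, -0.5]
gripper_width: 1.005
```

Request:
step_arm:
  motion:
    - [0,0,0.03,0,0,0,0]
    - [0,0,0.1,0,0,0,0]
    - [0,0,0.18,0,0,0,0]
    - [-0.01,0.015,0.24,0,0,-0.03,0]
    - [-0.05,0.07,0.26,0,0,-0.07,0]
    - [-0.1,0.15,0.26,0,0,-0.11,0]
    - [-0.15,0.23,0.26,0,0,-0.15,0]
    - [-0.2,0.31,0.26,0,0,-0.175,0]
    - [-0.25,0.39,0.26,0,0,-0.175,0]
    - [-0.29,0.47,0.26,0,0,-0.175,0]

```text
time: 42.9
tool_pos: [0.4716, 0.0153, 0.1857]
tool_rot: [0.0, 0.794, 0.608, 0.001]
contact_force: [1.2, 0.8, 0.4]
gripper_width: 1.001
```

```bash
python3 - <<'E'
from rel import *; from fit import *
f=cam("wrist");save(f,"w33");print(fit(f,"bb_shell",(.618,-.221),z0=.03))
f=cam("top");print(fit(f,"bb_shell",(.618,-.221),z0=.03),fit(f,"small_cone",(.619,.015),z0=.116))
f=cam("side");print(fit(f,"bb_shell",(.618,-.221),z0=.03));save(f,"s33")
rel((.4402,.084,.12),75)
E
```

```text
(array([ 0.616 , -0.2175]), np.float32(8.270552))
(array([ 0.621, -0.226]), np.float32(19.31324)) (array([0.619 , 0.0125]), np.float32(27.481285))
(array([ 0.6195, -0.22  ]), np.float32(16.01132))
at [0.4722 0.0157 0.1857] q [-0.1246 -0.2955  2.0077  0.0003  1.4279  0.1339] F [ 0.2409 -0.579  -0.0838]
shift [-0.0639  0.1366 -0.1315] turn [-0.      0.001  -0.0022]
```

View pics/s33.png

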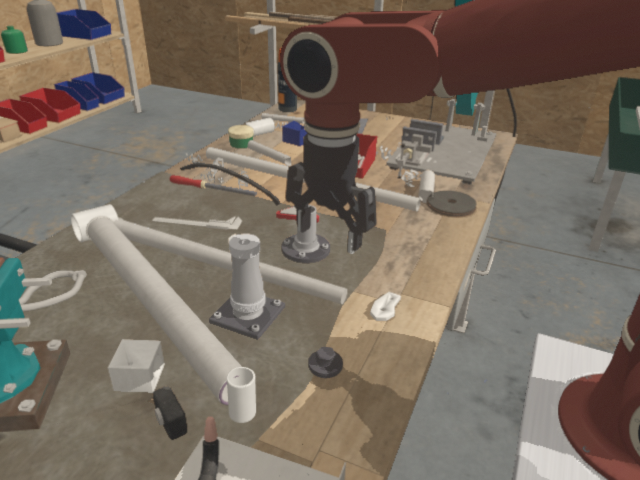

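Request:
step_arm:
  motion:
    - [-0.02,0.05,-0.02,0,0.001,-0.002,0]
    - [-0.05,0.11,-0.05,0,0.001,-0.002,0]
    - [-0.062,0.135,-0.09,0,0.001,-0.002,0]
    - [-0.062,0.1365,-0.12,0,0.001,-0.002,0]
    - [-0.062,0.1365,-0.13,0,0.001,-0.002,0]
    - [-0.062,0.1365,-0.13,0,0.001,-0.002,0]
    - [-0.062,0.1365,-0.13,0,0.001,-0.002,0]

```text
time: 43.75
tool_pos: [0.4428, 0.0816, 0.1206]
tool_rot: [-0.0, 0.795, 0.607, -0.0]
contact_force: [0.1, -0.9, 0.6]
gripper_width: 0.996
```

```bash
python3 - <<'E'
from rel import *; from fit import *
f=cam("wrist");save(f,"w34");r=fit(f,"bb_cap",(.44,.083));print(r)
cv2.imwrite("pics/w34z.png",cv2.resize(f["pixels"][150:400,200:430,::-1],(552,600),interpolation=cv2.INTER_CUBIC))
rel((*r[0],.0275),75)
E
```

```text
(array([0.441 , 0.0855]), np.float32(9.081338))
at [0.4429 0.0817 0.1208] q [ 0.0167 -0.2896  2.1153  0.0005  1.3162  0.2828] F [-0.7352 -0.3523  0.5468]
shift [-0.0038  0.0076 -0.1865] turn [-0.0003 -0.0002  0.003 ]
```

View pics/w34z.png

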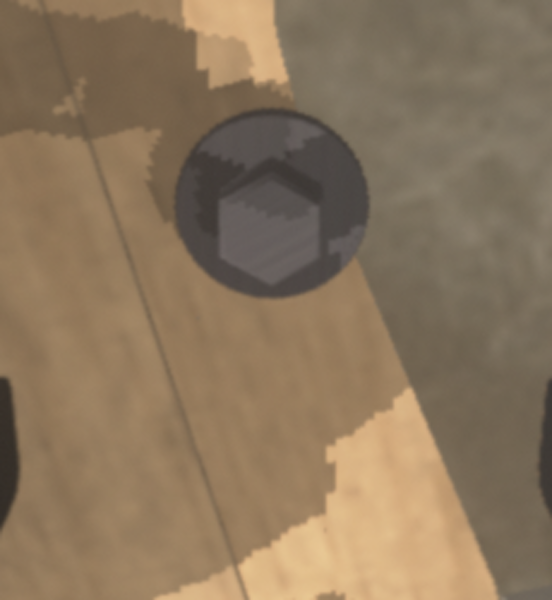

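View pics/w34.png

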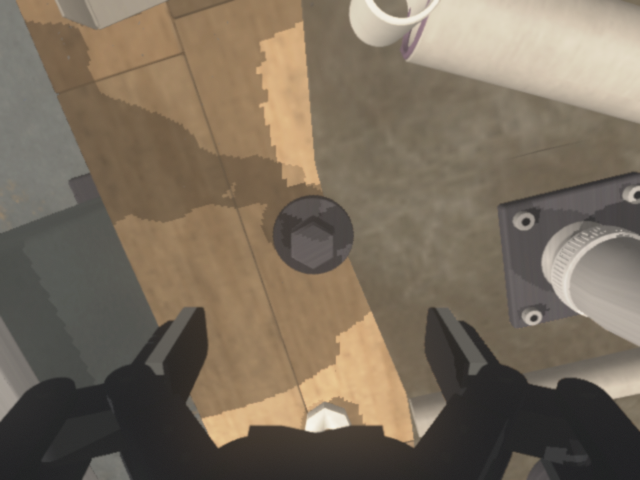

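```bash
python3 - <<'E'
from rel import *
f=cam("wrist");p=atz(f,(311.9,246.4),.042);print(p);rel((p[0]+.0007,p[1],.0275),75)
E
```

```text
[0.4402 0.0841 0.042 ]
at [0.4428 0.0818 0.1207] q [ 0.0168 -0.2898  2.1155  0.0006  1.3162  0.2828] F [0.5134 0.955  0.0556]
shift [-0.0039  0.0047 -0.1865] turn [-0.0004 -0.0002  0.0029]
```

Request:
step_arm:
  motion:
    - [-0.004,0.005,-0.04,0,0,0.001,0]
    - [-0.004,0.005,-0.1,0,0,0.001,0]
    - [-0.004,0.005,-0.15,0,0,0.001,0]
    - [-0.004,0.005,-0.18,0,0,0.001,0]
    - [-0.004,0.005,-0.186,0,0,0.001,0]
    - [-0.004,0.005,-0.186,0,0,0.001,0]
    - [-0.004,0.005,-0.186,0,0,0.001,0]

```text
time: 44.55
tool_pos: [0.441, 0.0847, 0.0279]
tool_rot: [-0.0, 0.794, 0.608, 0.0]
contact_force: [0.5, -0.3, 0.7]
gripper_width: 1.004
```

```bash
python3 - <<'E'
from rel import *
f=cam("wrist");save(f,"w35");rel((.4409,.0841,.0275),75)
f=cam("side");cv2.imwrite("pics/s35.png",cv2.resize(f["pixels"][290:410,260:400,::-1],(700,600),interpolation=cv2.INTER_CUBIC))
E
```

```text
at [0.4411 0.0847 0.028 ] q [ 0.0235 -0.1514  2.1733  0.0006  1.1192  0.287 ] F [-0.4096 -0.5593  0.8451]
shift [-0.0004 -0.0013 -0.001 ] turn [-0.0004  0.0003  0.0014]
```

View pics/w35.png

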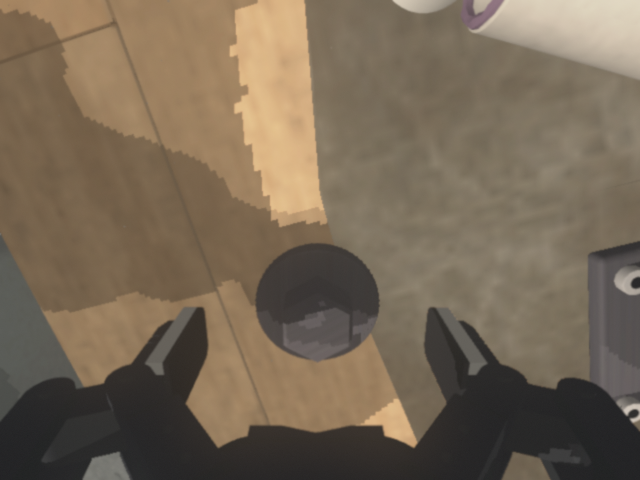

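View pics/s35.png

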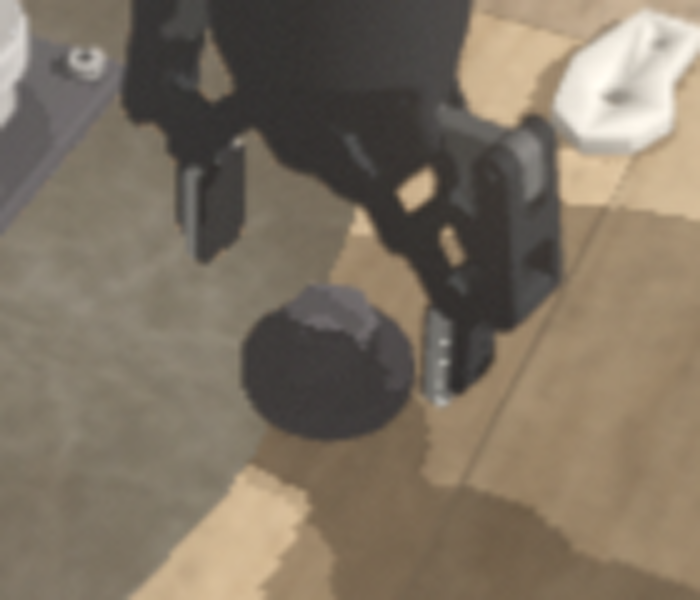

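Request:
step_arm:
  motion:
    - [0,0,0,0,0,0.001,60]
    - [0,0,0,0,0,0.001,110]
    - [0,0,0,0,0,0.001,150]
    - [0,0,0,0,0,0.001,150]
    - [0,0,0,0,0,0.001,255]
    - [0,0,0,0,0,0.001,255]
    - [0,0,0,0,0,0.001,255]
    - [0,0,0,0,0,0.001,255]
    - [0,0,0,0,0,0.001,255]

```text
time: 45.55
tool_pos: [0.44, 0.0848, 0.0267]
tool_rot: [-0.001, 0.793, 0.609, -0.001]
contact_force: [-0.4, 0.1, 4.4]
gripper_width: 0.3
```

```bash
python3 - <<'E'
from rel import *; from fit import *
f=cam("wrist");save(f,"w36");rel((.4409,.0841,.0275),75);print(fit(f,"bb_cap",(.44,.084)))
f=cam("side");cv2.imwrite("pics/s36.png",cv2.resize(f["pixels"][290:410,260:400,::-1],(700,600),interpolation=cv2.INTER_CUBIC))
E
```

```text
at [0.44   0.0848 0.0268] q [ 0.0236 -0.1502  2.1748  0.0006  1.1191  0.2856] F [-1.2055  0.0115  4.7548]
shift [ 0.0019 -0.0014  0.0015] turn [-0.0004 -0.0014  0.0003]
(array([0.44 , 0.087]), np.float32(6.514013))
```

View pics/w36.png

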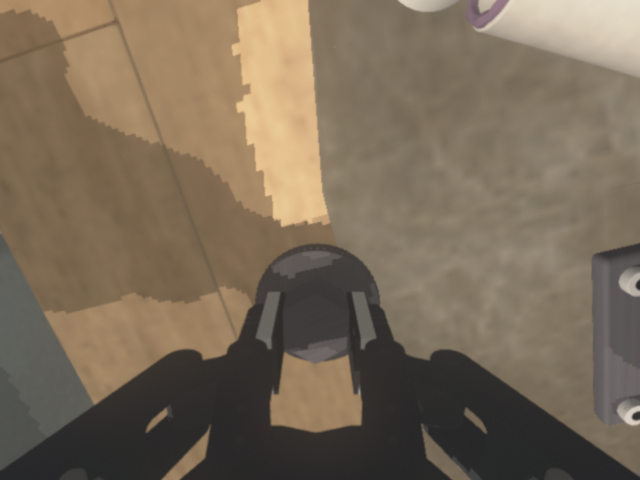

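View pics/s36.png

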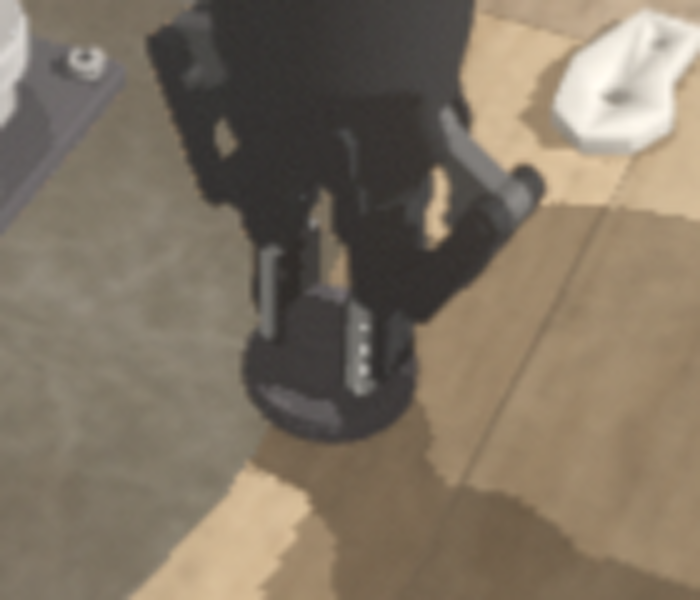

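Request:
step_arm:
  motion:
    - [0,0,0.02,0,0,0,255]
    - [0,0,0.06,0,0,0,255]
    - [0,0,0.13,0,0,0,255]
    - [0,0,0.21,0,0,0,255]
    - [0,0,0.29,0,0,0,255]
    - [0.005,-0.02,0.35,0,0,0,255]
    - [0.03,-0.07,0.37,0,0,0,255]
    - [0.07,-0.14,0.37,0,0,0,255]
    - [0.11,-0.21,0.37,0,0,0,255]
    - [0.15,-0.28,0.37,0,0,0,255]

```text
time: 46.65
tool_pos: [0.5148, -0.0564, 0.211]
tool_rot: [-0.001, 0.793, 0.609, -0.001]
contact_force: [-0.6, 0.2, -1.5]
gripper_width: 0.299
```

Request:
step_arm:
  motion:
    - [0.04,-0.07,0,0,0,0,255]
    - [0.08,-0.14,0,0,0,0,255]
    - [0.12,-0.21,-0.02,0,0,0,255]
    - [0.16,-0.27,-0.05,0,0,0,255]
    - [0.19,-0.31,-0.07,0,0,0,255]
    - [0.206,-0.331,-0.08,0,0,0,255]
    - [0.206,-0.331,-0.08,0,0,0,255]
    - [0.206,-0.331,-0.08,0,0,0,255]

```text
time: 47.45
tool_pos: [0.6173, -0.22, 0.1713]
tool_rot: [-0.002, 0.793, 0.609, -0.001]
contact_force: [-0.5, -0.4, -2.1]
gripper_width: 0.297
```

```bash
python3 - <<'E'
from rel import *; from fit import *
rel((.6179,-.221,.1108),75);z=monitor.state()["tool_pos"][2]-.0268
f=cam("wrist");save(f,"w37");print(fit(f,"bb_shell",(.618,-.221),z0=.03,rng=.008),fit(f,"bb_cap",(.618,-.221),z0=z))
f=cam("side");cv2.imwrite("pics/s37.png",cv2.resize(f["pixels"][130:270,240:380,::-1],(600,600),interpolation=cv2.INTER_CUBIC))
E
```

```text
at [ 0.6173 -0.22    0.1713] q [-0.4556  0.1666  1.5916 -0.0002  1.3869 -0.1937] F [-0.4569 -0.4247 -2.092 ]
shift [ 0.0011 -0.0021 -0.1211] turn [-0.0009 -0.0022  0.0001]
(array([ 0.617 , -0.2215]), np.float32(13.247228)) (array([ 0.6175, -0.218 ]), np.float32(6.263275))
```

View pics/w37.png

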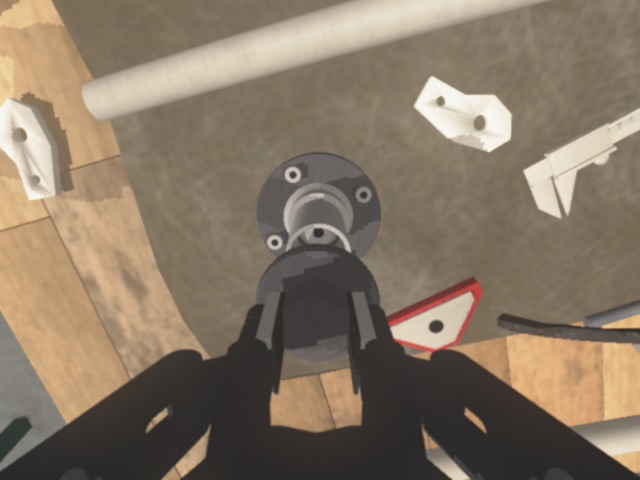

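View pics/s37.png

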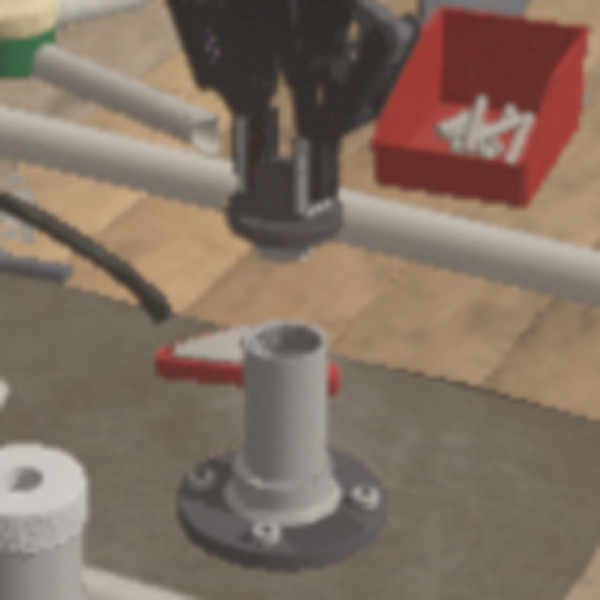

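Request:
step_arm:
  motion:
    - [0.001,-0.002,-0.02,-0.001,-0.002,0,255]
    - [0.001,-0.002,-0.05,-0.001,-0.002,0,255]
    - [0.001,-0.002,-0.075,-0.001,-0.002,0,255]
    - [0.001,-0.002,-0.083,-0.001,-0.002,0,255]
    - [0.001,-0.002,-0.083,-0.001,-0.002,0,255]
    - [0.001,-0.002,-0.083,-0.001,-0.002,0,255]

```text
time: 48.15
tool_pos: [0.6183, -0.2218, 0.1299]
tool_rot: [0.001, 0.793, 0.609, -0.0]
contact_force: [-0.2, 0.7, -3.1]
gripper_width: 0.298
```

```bash
python3 - <<'E'
from rel import *; from fit import *
rel((.6179,-.221,.1108),75)
f=cam("side");cv2.imwrite("pics/s38.png",cv2.resize(f["pixels"][160:270,250:360,::-1],(600,600),interpolation=cv2.INTER_CUBIC))
f=cam("top");cv2.imwrite("pics/t38.png",cv2.resize(f["pixels"][180:270,290:410,::-1],(800,600),interpolation=cv2.INTER_CUBIC))
E
```

```text
at [ 0.6183 -0.2218  0.1299] q [-0.4573  0.2037  1.6216 -0.0007  1.3153 -0.1949] F [-0.2023  0.721  -3.1474]
shift [-0.0008  0.0016 -0.0382] turn [0.0007 0.0004 0.0003]
```

View pics/s38.png

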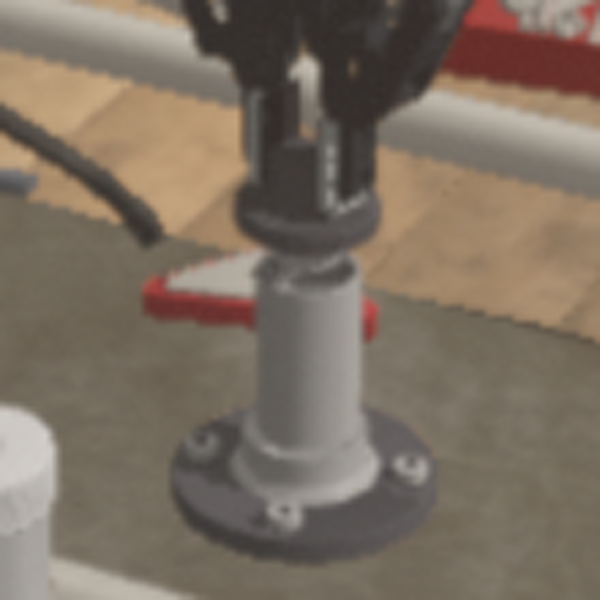

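Aligned: the disc's mid-column is about 309 and the shell's about 310. Lower.

Request:
step_arm:
  motion:
    - [-0.001,0.001,-0.006,0.0005,0,0,255]
    - [-0.001,0.001,-0.012,0.0005,0,0,255]
    - [-0.001,0.001,-0.018,0.0005,0,0,255]
    - [-0.001,0.001,-0.024,0.0005,0,0,255]
    - [-0.001,0.001,-0.03,0.0005,0,0,255]
    - [-0.001,0.001,-0.034,0.0005,0,0,255]
    - [-0.001,0.001,-0.034,0.0005,0,0,255]
    - [-0.001,0.001,-0.034,0.0005,0,0,255]

```text
time: 49.05
tool_pos: [0.6178, -0.2213, 0.1129]
tool_rot: [0.0, 0.793, 0.609, 0.0]
contact_force: [0.1, 0.2, -1.9]
gripper_width: 0.297
```

Request:
step_arm:
  motion:
    - [0,0,-0.001,0,0,0,255]
    - [0,0,-0.002,0,0,0,255]
    - [0,0,-0.003,0,0,0,255]
    - [0,0,-0.004,0,0,0,255]
    - [0,0,-0.004,0,0,0,255]

```text
time: 49.55
tool_pos: [0.6178, -0.2213, 0.1113]
tool_rot: [0.0, 0.793, 0.609, 0.0]
contact_force: [-0.8, -0.3, -0.4]
gripper_width: 0.299
```

Request:
step_arm:
  motion:
    - [0,0,-0.001,0,0,0,255]
    - [0,0,-0.002,0,0,0,255]
    - [0,0,-0.003,0,0,0,255]
    - [0,0,-0.003,0,0,0,255]

```text
time: 49.95
tool_pos: [0.618, -0.2214, 0.1111]
tool_rot: [0.001, 0.793, 0.609, 0.0]
contact_force: [-2.4, 1.8, 7.0]
gripper_width: 0.303
```

Request:
step_arm:
  motion:
    - [0,0,0.003,0,0,0,255]
    - [0,0,0.003,0,0,0,180]
    - [0,0,0.003,0,0,0,130]
    - [0,0,0.003,0,0,0,60]
    - [0,0,0.003,0,0,0,0]
    - [0,0,0.003,0,0,0,0]
    - [0,0,0.003,0,0,0,0]
    - [0,0,0.003,0,0,0,0]

```text
time: 50.75
tool_pos: [0.6177, -0.2212, 0.1109]
tool_rot: [0.0, 0.793, 0.609, 0.0]
contact_force: [0.7, 0.1, 0.5]
gripper_width: 0.997
```

Request:
step_arm:
  motion:
    - [0,0,0.03,0,0,0,0]
    - [0,0,0.1,0,0,0,0]
    - [0,0,0.18,0,0,0,0]
    - [0,0,0.25,0,0,0,0]
    - [-0.08,0,0.28,0,0,0,0]
    - [-0.17,0,0.3,0,0,0,0]
    - [-0.26,-0.02,0.3,0,0,0,0]
    - [-0.35,-0.04,0.3,0,0,0,0]
    - [-0.35,-0.04,0.3,0,0,0,0]
    - [-0.35,-0.04,0.3,0,0,0,0]

```text
time: 51.75
tool_pos: [0.4425, -0.2416, 0.2624]
tool_rot: [0.002, 0.794, 0.608, 0.001]
contact_force: [0.9, 0.3, 0.2]
gripper_width: 1.0
```

```bash
python3 - <<'E'
from rel import *; from fit import *
M["capb"]=[(27,24)]
print(monitor.state()["time"])
f=cam("side");save(f,"s40");cv2.imwrite("pics/s40z.png",cv2.resize(f["pixels"][180:350,190:360,::-1],(600,600),interpolation=cv2.INTER_CUBIC))
f=cam("wrist");save(f,"w40")
f=cam("top");save(f,"t40");print(fit(f,"small_cone",(.619,.015),z0=.116),fit(f,"bb_cap",(.618,-.221),z0=.084))
for n,p in dict(dropout_plate_near=(291.1,321.8),dropout_plate_far=(324.6,164.3),welding_magnet=(405,189)).items():
    r=eyes.pinpoint(n,"top");print(n,r[:1],p)
E
```

```text
51.75
(array([0.618 , 0.0125]), np.float32(33.43264)) (array([ 0.6035, -0.2175]), np.float32(8.312831))
dropout_plate_near [{'uv': [289.2, 318.8], 'p': 0.93}] (291.1, 321.8)
dropout_plate_far [{'uv': [321.8, 161.3], 'p': 0.75}] (324.6, 164.3)
welding_magnet [{'uv': [405.4, 190.7], 'p': 0.85}] (405, 189)
```

View pics/s40z.png

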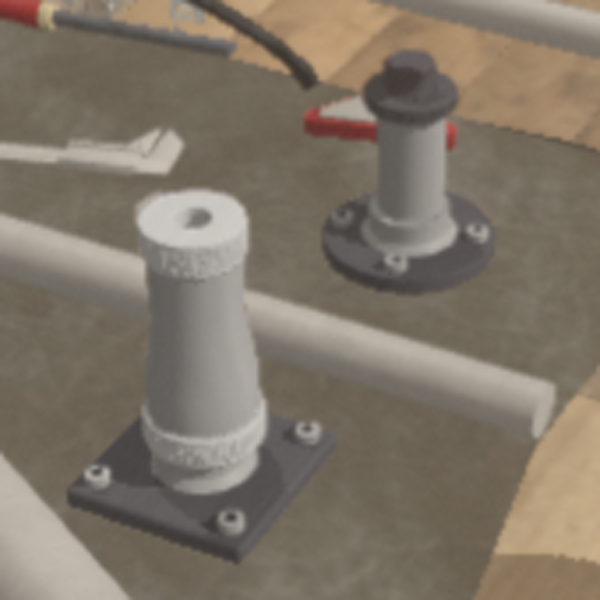

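View pics/w40.png

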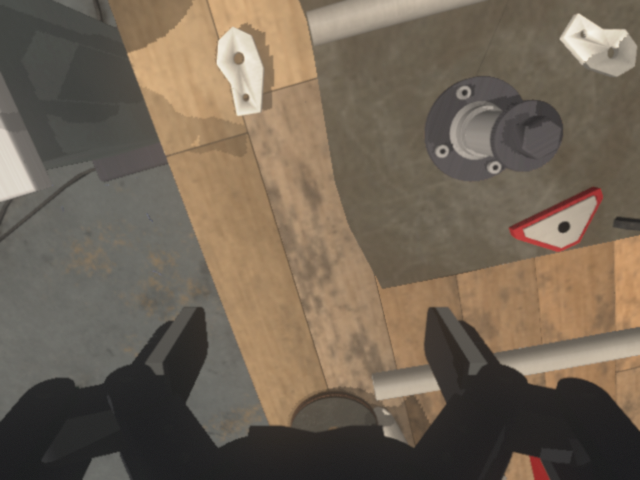

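View pics/t40.png

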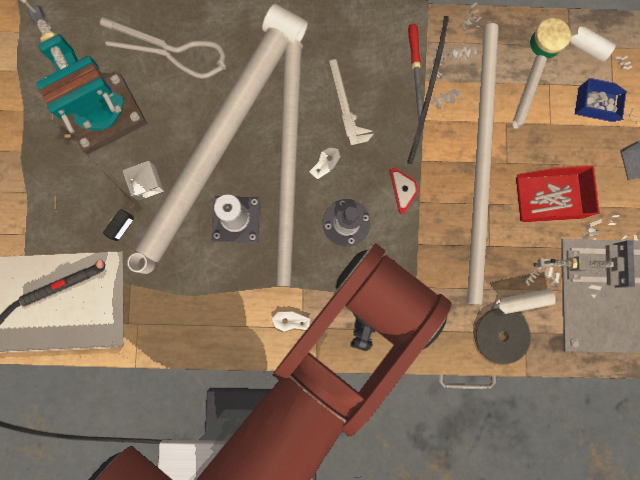

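```bash
python3 - <<'E'
import cv2,numpy as np
a=cv2.imread("pics/top0.png").astype(int);b=cv2.imread("pics/t40.png").astype(int)
for n,(x,y) in dict(near=(291,321),far=(324,163),mag=(403,190)).items(): print(n,abs(a-b)[y-15:y+15,x-20:x+20].mean())
from plant import manip,monitor
print(manip.job_done(),monitor.state()["time"])
E
```

```text
near 9.132222222222222
far 13.569444444444445
mag 5.280833333333334
the job is handed in; nothing more can be done
the job is handed in; nothing more can be done
```

Both posts are loaded and the job is handed in, at about 52 s of the 136 s allowed.

- **Head tube post:** I set the large cone first, then the head tube, then the small cone. The large cone needed a tool tilted 55°, because the tall pin would have hit the gripper's palm with the tool pointing straight down.
- **Bottom bracket post:** I set the shell, then the cap, gripping the cap across the flats of its hexagon.

**Seating:** I lowered each piece in small steps until the force on the tool showed contact, then released it with almost no gap. The tool height at contact matched the expected seated height within about 0.3 mm for all five pieces. The contact forces I read stayed below about 10 N.

**Last checks:** The final side and top pictures show both stacks upright and closed, with the gripper open and well clear.
- **Cap position, not confirmed:** the automatic fit to the cap in the last top picture was about 14 mm off, with a low score. I set it aside because the side and wrist pictures and the contact height all show the cap seated.
- **Plates and magnet:** I never touched them and they look unmoved in the pictures. The network's points for the two plates differed by about 4 pixels from the start, within its usual error. Comparing the pixels of the first and last pictures gave no clear answer, with mean differences of 5 to 14 grey levels. The far plate's was the largest; moved shadows may explain it, but I did not check.

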